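# Stack a printed cover set on the packing dock and lock it

### The job

Finish the set of covers on the grey packing dock: lay the green cover squarely on the tan one, then the purple cover squarely on the green one, edges flush, lowering each into place rather than dropping it. Then swing the keeper lever round so that it points into the orange-marked notch and its pad lies over the pile, and leave it there. Do not disturb the white failed print or the other things on the table.

Things in the scene. Friction and masses are not known exactly. Their poses are not given: they have to be found in the camera images.
- tan_cover: Tan flat rectangular 3D-printed cover, 130 (x) x 58 (y) x 18 (z) mm, about 90 g, shallow dark vent slots on top; origin at the centre of its underside, x along its length, z up. It looks the same turned by half a turn. It already lies centred on the dock, its underside 20 mm above the table: the bottom of the pile.
- green_cover: Green flat rectangular 3D-printed cover, 130 (x) x 58 (y) x 18 (z) mm, about 90 g, shallow dark vent slots on top; origin at the centre of its underside, x along its length, z up. It looks the same turned by half a turn. Lies flat on the table; it goes second in the pile.
- purple_cover: Purple flat rectangular 3D-printed cover, 130 (x) x 58 (y) x 18 (z) mm, about 90 g, shallow dark vent slots on top; origin at the centre of its underside, x along its length, z up. It looks the same turned by half a turn. Lies flat on the table; it goes on top of the pile.
- dock: Grey packing dock fixed to the table: flat platform without walls, 20 mm high, wide part 200 x 86 mm; origin on the table under the pile's centre, x along the pile. At x = -120 mm stands the keeper's pivot post, 28 mm thick, with a grey metal quadrant plate round it (top 70 mm above the table) carrying two pairs of notch jaws: orange for locked, dark for open.
- keeper (a joint): Keeper lever angle, rad: 0 = fully open stop, 1.30 = middle of the orange-marked notch, pad straight over the pile, 1.75 = stop beyond. Grows as the lever turns clockwise seen from above. Stiff (about 3 N at the knob), it stays where it is left. Starts between 0 and 0.3.
- keeper_knob (a point): Keeper's upright round black knob with orange band, 24 mm diameter, 89 to 129 mm above the table; this point is on its axis at 112 mm. It stands on a steel bar (16 mm wide, at 81 to 89 mm) 85 mm from the pivot; the bar runs on 35 mm as a pointer, and 87 mm past the pivot the other way to a 24 mm wide rubber pad that swings 7 mm over the finished pile.
- keeper_pivot (a point): Point on the keeper's vertical pivot axis, 112 mm above the table.
- lock_notch (a point): Where the knob's grip point must come: between pivot and orange-jawed notch, 85 mm from the pivot, 112 mm above the table. The jaws beyond it leave a gap about 26 mm wide for the 16 mm pointer.
- white_reject: White failed cover, 130 x 58 x 18 mm with one corner missing, lying beside the good ones; leave it. Origin at the centre of its underside.
- scraper: Scraper about 200 mm long lying on the table; leave it.
- brush: Brush about 170 mm long lying on the table; leave it.
- glue_stick: Yellow standing glue stick, 34 mm diameter, 100 mm tall; leave it. Origin at the centre of its underside.
Not all that is in view belongs to the job. There is more than one size of the purple_cover; the one meant has the size given above.

How it is judged:
On the way, in this order (a step that is already met when the one before it is completed fails the run):
1. the green cover lies squarely on the tan one, released, with the keeper still open (horizontal distance between tan_cover and dock below 0.008 m and angle between the x axis of tan_cover and the x axis of dock, either way round below 0.09 rad and horizontal distance between green_cover and tan_cover below 0.007 m and angle between the x axis of green_cover and the x axis of tan_cover, either way round below 0.09 rad and z of green_cover in the frame of tan_cover between 0.014 and 0.022 m and angle between green_cover's own z axis and vertical below 0.06 rad and contact force between green_cover and the fingers below 0.05 N and linear speed of green_cover below 0.02 m/s and value of joint keeper below 0.8 rad), for 0.2 s.
2. the purple cover lies squarely on the green one, released, with the keeper still open (horizontal distance between tan_cover and dock below 0.008 m and angle between the x axis of tan_cover and the x axis of dock, either way round below 0.09 rad and horizontal distance between each of green_cover, purple_cover and tan_cover below 0.007 m and angle between the x axis of each of green_cover, purple_cover and the x axis of tan_cover, either way round below 0.09 rad and z of green_cover in the frame of tan_cover between 0.014 and 0.022 m and angle between each of green_cover, purple_cover's own z axis and vertical below 0.06 rad and horizontal distance between purple_cover and green_cover below 0.007 m and angle between the x axis of purple_cover and the x axis of green_cover, either way round below 0.09 rad and z of purple_cover in the frame of green_cover between 0.014 and 0.022 m and contact force between purple_cover and the fingers below 0.05 N and linear speed of purple_cover below 0.02 m/s and value of joint keeper below 0.8 rad), for 0.2 s.
3. the keeper lever stands in the orange-marked notch over the square pile (value of joint keeper between 1.2 and 1.4 rad and horizontal distance between tan_cover and dock below 0.008 m and angle between the x axis of tan_cover and the x axis of dock, either way round below 0.09 rad and horizontal distance between each of green_cover, purple_cover and tan_cover below 0.007 m and angle between the x axis of each of green_cover, purple_cover and the x axis of tan_cover, either way round below 0.09 rad and z of green_cover in the frame of tan_cover between 0.014 and 0.022 m and angle between each of green_cover, purple_cover's own z axis and vertical below 0.06 rad and horizontal distance between purple_cover and green_cover below 0.007 m and angle between the x axis of purple_cover and the x axis of green_cover, either way round below 0.09 rad and z of purple_cover in the frame of green_cover between 0.014 and 0.022 m), for 0.2 s.
At the end, for the whole second after the job is handed in: Tan, green, purple lie flat and still on the dock, bottom to top: each centred within 7 mm of the one below, purple also of tan; lengths parallel within 0.09 rad; tan within 8 mm and 0.09 rad of its dock place; keeper still, at 1.2 to 1.4 rad, in the orange notch (all of step 3 and linear speed of each of green_cover, purple_cover, tan_cover below 0.02 m/s and velocity of joint keeper between -0.05 and 0.05 rad/s); the robot touches nothing.
It fails at once if the white failed print or another bystander is moved by more than 30 mm (distance of any of white_reject, scraper, brush, glue_stick from where it was at the start of the episode above 0.03 m).
It fails at once if the green cover is dropped (falls faster than 0.5 m/s out of the fingers, about 13 mm) (linear speed of green_cover above 0.5 m/s and contact force between green_cover and the fingers below 0.05 N).
It fails at once if the purple cover is dropped (falls faster than 0.5 m/s out of the fingers, about 13 mm) (linear speed of purple_cover above 0.5 m/s and contact force between purple_cover and the fingers below 0.05 N).
It also fails if it takes over 72 s, if anything falls off the work surface, if the arm or the gripper's body presses on something with over 40 N, if the wrist force passes 120 N, or if a joint passes its speed limit or range.

### The arm

A 6-joint arm with a two-finger parallel gripper is mounted at the origin on the work surface. World frame = base frame: x ahead of the robot, y to its left, z up, the work surface at z = 0. Lengths are in m, angles in rad, forces in N, time in s.
With the tool pointing down it reaches from about 0.375 to 0.975 m from the base axis. Payload 3.8 kg.
Tool frame: the origin (TCP) lies midway between the tips of the shut fingers; the grasp point (between the pads) lies 19 mm behind it; z points along the fingers, y is the direction in which the jaws open and shut (so a half turn about z gives the same grasp; the last joint's range is limited). The gripper opens to 85 mm and grips with 20 to 120 N. Pads are 22 mm wide; open, the fingers measure 114 mm over their backs; the gripper's body (76 mm by 85 mm) begins 54 mm behind the grasp point. The pads swing forward as they close: fully open they stand 13 mm farther back than shut.
Start: joints at [-1.262, 0.264, 1.604, -0, 1.274, -0.037], TCP at [0.229, -0.635, 0.231] pointing down, gripper open.
Joint ranges: [-2.63, 2.63], [-0.94, 2.18], [0.31, 2.57], [-1.31, 4.45], [0, 2.66], [-2.55, 2.55]. Speed limits (rad/s): [2.57, 2.57, 3.14, 3.14, 3.14, 3.14].

### API

Orientations are given as a rotation vector (axis times angle).
In Python, from workcell import bot gives the robot as it stands.
- The arm moves only by the tool drive_tool, never from a script. Its argument "steps" is a list of rows, each a list of 2 entries, a list of its own where there are three numbers: the shift along the tool's x, y, z in mm, then the turn about the tool's z in degrees. In form: [[[dx, dy, dz], twist], ...]. A call has 1 to 8 rows; each row shifts and turns the commanded pose from where the row before left it, along the tool's axes as they then stand; what a row does not reach is not made up. A row lasts 1/12 s, in which the tool goes at most 41.7 mm and 7.16 degrees, less where a joint would pass 70% of its speed; a pose out of reach is approached as far as the arm can. A call is refused whole if a number of a shift passes 41.7 or a number of a turn 7.16, either way. A call with a gripper value outside its range is refused whole. "jaw" is the opening, from 0 (shut) to 1 (fully open), set as the call begins (left out, the last holds). The fingers move at their own pace and stop on an object; "force" is the grip in N (left out, the last holds). Time passes only in rows, so rows that do not move let the fingers close. It gives the time, the measured TCP pose, the force and the opening at its end, in the units of the state.
- bot.read_state(): the state, without advancing time (a new reading comes with each control period).
- bot.read_camera(name): name is "scene" or "top"; returns the picture (384x512x3 uint8, red, green, blue); there is no depth.
- bot.camera_info(name): a dict with "fx", "fy", "cx", "cy" (pixels), "position" and "attitude" of the camera in the world. Camera axes: x right, y down, z forward; pixel columns grow to the right and rows downward; lengths in m; the calibration is good to about 2 mm. A picture is of the moment at which its call begins. camera_info takes no time and is no camera call.
- bot.finish_job(): hands the job in, once; it reports no verdict.
The state is a dict: "time": time; "q": joint angles; "joint_vel": joint speeds; "joint_torque": joint torques, N m; "tool_pos": TCP position; "tcp_rot": TCP orientation; "wrist_force": force on the tool from outside, world axes, zero at the start; "torque": the same for the moment, N m; "width": opening from 0.0 (shut) to 1.0 (fully open).
Only numpy, scipy, OpenCV 4.12 (cv2) and the standard library are available. Lean on these libraries where they do the work, as an engineer would, in place of code of your own. Each camera call takes 0.05 s, during which the arm holds its last target.

## Working session

There is one attempt and no reset: what is moved stays moved. The work goes in short steps, Python scripts to look and compute and a tool call to move; the robot and the scene stay as the last step left them, time stands still between calls to the robot, and variables do not carry over. Pictures are saved under pics/ and viewed, and the job is handed in when it is done.

Besides the shell and the picture viewer there is one more tool, called as name(argument=value, ...), one argument or row to a line, values as JSON. drive_tool: Moves the arm, as the interface text tells. Its arguments: {"type":"object","properties":{"steps":{"type":"array","items":{"type":"array"}},"jaw":{"type":"number"},"force":{"type":"number"}},"required":["steps"]}

```bash
mkdir -p pics; ls; python3 - <<'E'
from workcell import bot
import cv2
print(bot.read_state())
for n in("scene","top"):
    im=bot.read_camera(n); cv2.imwrite(f"pics/{n}0.png",im[:,:,::-1]); print(n,bot.camera_info(n))
E
```

```text
pics
{'time': 0.0, 'q': array([-1.26191720e+00,  2.64767810e-01,  1.60538853e+00,  2.66518044e-06,
        1.27368652e+00, -3.69321162e-02]), 'joint_vel': array([ 0.00148955,  0.00050128, -0.00065632,  0.00056209,  0.00364574,
        0.00038302]), 'joint_torque': array([ 2.23402429e-03, -5.15103328e+01, -3.67314863e+01,  2.11807774e-04,
        1.30324109e-02,  7.81906124e-06]), 'tool_pos': array([ 0.22855342, -0.63434846,  0.2299443 ]), 'tcp_rot': array([-3.09255209e+00, -5.40111616e-01,  4.74832657e-04]), 'wrist_force': array([ 0.20926334, -0.02297935,  0.5613891 ]), 'torque': array([ 0.02629232,  0.01478023, -0.01839078]), 'width': 0.9996720923825745}
scene {'fx': 465.2809747495803, 'fy': 465.2809747495803, 'cx': 256.35308366932355, 'cy': 186.10931775365705, 'position': array([1.34413162, 0.95984309, 0.91139019]), 'attitude': array([-0.77370807, -2.38087508,  1.33111068])}
top {'fx': 470.258645546008, 'fy': 470.258645546008, 'cx': 256.3249674642637, 'cy': 188.75527889543997, 'position': array([ 0.29442138, -0.08895609,  1.39134825]), 'attitude': array([-2.09240034,  2.13784246, -0.18907239])}
```

View pics/scene0.png

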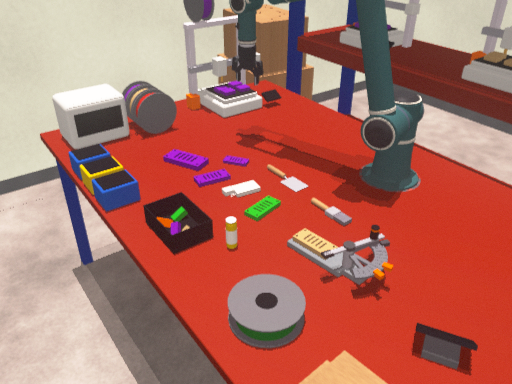

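View pics/top0.png

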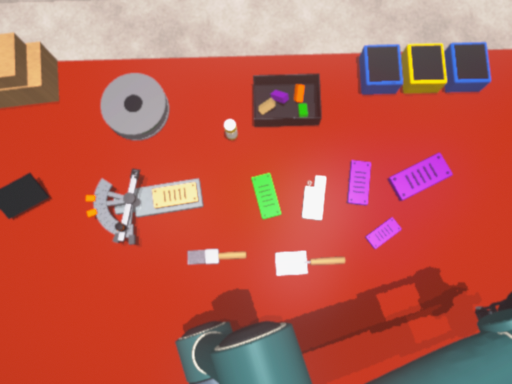

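The top view shows green at (266,196), white at (314,198), and tan on the dock at (175,195). There are three purples: (360,182), the larger (420,177) and the smaller (384,233). I'll measure their sizes next.

```bash
cat > h.py <<'E'
import numpy as np, cv2
from scipy.spatial.transform import Rotation as R
from workcell import bot
def ray(n,px,z):
    c=bot.camera_info(n); px=np.atleast_2d(np.asarray(px,float))
    d=np.c_[(px[:,0]-c['cx'])/c['fx'],(px[:,1]-c['cy'])/c['fy'],np.ones(len(px))]
    d=R.from_rotvec(c['attitude']).apply(d); p=np.asarray(c['position'])
    return p+d*((z-p[2])/d[:,2])[:,None]
def proj(n,P):
    c=bot.camera_info(n); q=R.from_rotvec(c['attitude']).inv().apply(np.atleast_2d(P)-c['position'])
    return np.c_[c['fx']*q[:,0]/q[:,2]+c['cx'],c['fy']*q[:,1]/q[:,2]+c['cy']]
HS={'green':(45,75),'purple':(130,160)}
def blobs(im,lo,hi,amin=100):
    m=cv2.inRange(cv2.cvtColor(im,cv2.COLOR_RGB2HSV),lo,hi)
    m=cv2.morphologyEx(m,cv2.MORPH_CLOSE,np.ones((5,5)))
    cs,_=cv2.findContours(m,cv2.RETR_EXTERNAL,cv2.CHAIN_APPROX_NONE)
    return [c for c in cs if cv2.contourArea(c)>amin]
def rect(n,c,z):
    w=ray(n,c[:,0,:],z)[:,:2]
    (cx,cy),(a,b),t=cv2.minAreaRect((w*1000).astype(np.float32))
    if a<b:a,b,t=b,a,t+90
    return cx,cy,a,b,(t+90)%180-90
E
python3 - <<'E'
from h import *
for n in('top','scene'):
    im=cv2.imread(f'pics/{n}0.png')[:,:,::-1].copy()
    for nm,lo,hi,z in(('green',(45,120,60),(75,255,255),.018),('purple',(130,100,60),(160,255,255),.018),('tan',(12,50,150),(28,160,255),.038)):
        for c in blobs(im,lo,hi,80):
            print(n,nm,c[:,0].mean(0).round(1),np.round(rect(n,c,z),1))
im=cv2.imread('pics/top0.png')
cv2.imwrite('pics/purp.png',cv2.resize(im[140:255,340:460],None,fx=5,fy=5,interpolation=3))
cv2.imwrite('pics/dock.png',cv2.resize(im[150:260,70:220],None,fx=5,fy=5,interpolation=3))
E
```

```text
top green [265.8 195.7] [ 539.4 -101.7  129.4   57.2   13.6]
top green [302.6 109.7] [ 805.  -220.6   42.3   27.6   -2.1]
top purple [383.2 232.6] [ 422.3 -440.2  102.1   46.1  -55.3]
top purple [358.9 182.1] [ 573.3 -378.9  132.3   60.4   -8.3]
top purple [419.7 176.4] [ 587.2 -561.3  180.3   78.1  -64.7]
top purple [279.8  95.9] [ 850.7 -149.7   58.9   39.1   69.1]
top tan [327.5 260.5] [ 344.3 -272.1   94.    14.1   88.8]
top tan [231.5 255. ] [365.5   0.7  77.2  17.   88.8]
top tan [174.6 195. ] [543.6 165.2 131.9  60.3 -82.1]
top tan [266.3 105.9] [ 812.2 -109.6   55.6   29.7  -56.3]
top tan [19.2 63. ] [985.4 648.7 195.4 138.4   4.8]
scene green [265.3 332.6] [865.1 343.8 141.2  46.9 -38.5]
scene green [179.  213.7] [ 794.6 -225.    81.6   43.2   31.2]
scene green [261.6 207.6] [549.1 -91.9 141.3  67.8  13.5]
scene purple [175.1 227.6] [ 846.5 -159.8   69.5   31.7   61.9]
scene purple [235.7 160.3] [ 434.8 -426.7  102.1   62.3  -53.3]
scene purple [197.2 167.4] [ 589.7 -490.8  343.6  145.9  -86.8]
scene purple [231.2  87.9] [  -21.1 -1155.7   199.8   181.5    -1.2]
scene purple [206.7   7.5] [-1089.9 -3188.5   842.3    73.5    58.6]
scene tan [343.  374.7] [801.2 532.2 182.9  82.5 -36. ]
scene tan [314.8 241.3] [554.  169.5 129.9  72.9 -82.2]
scene tan [271.5  14.1] [-1396.1 -2555.    846.5   296.7    50.6]
```

View pics/purp.png

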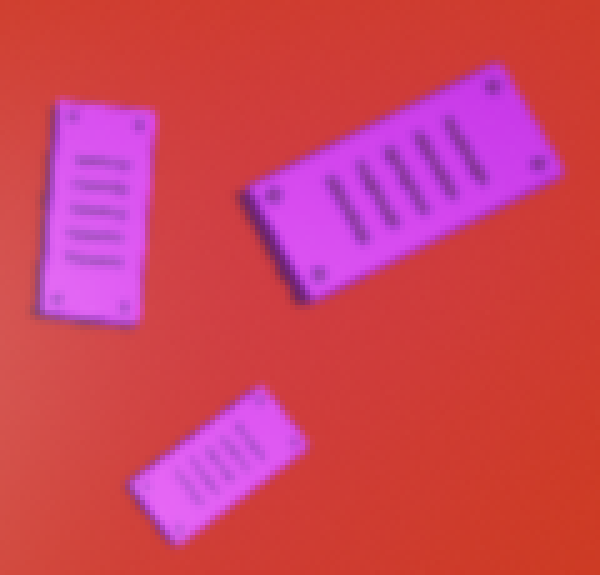

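View pics/dock.png

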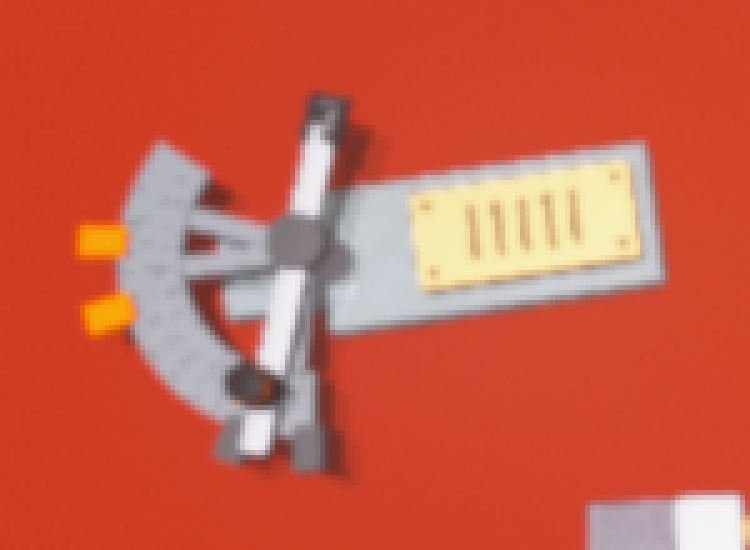

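The cover to use is the purple at (359,182): it measures 132x60 mm, while the other two are 180x78 and 102x46. The enlarged crop confirms this. In the dock crop, the lever knob is at lower left by the dark notch and the pad points up, clear of the pile. I'll go to green first.

```bash
cat >> h.py <<'E'
def go(x,y,z,yaw):
    s=bot.read_state(); M=R.from_rotvec(s['tcp_rot']).as_matrix()
    p=s['tool_pos']*1000; cy=np.degrees(np.arctan2(M[1,0],M[0,0]))
    tw=-((yaw-cy+180)%360-180)
    print('t',round(s['time'],2),'tcp',p.round(1),'yaw',cy.round(2),'w',round(s['width'],3),'F',s['wrist_force'].round(1),'tilt',M[:,2].round(3))
    d=np.array([x,y,z])-p
    print('tool shift now',(M.T@d).round(1),'twist',round(tw,2), 'shift after twist',(R.from_euler('zx',[yaw,180],degrees=True).as_matrix().T@d).round(1))
E
python3 -c "
from h import *
go(539.4,-101.7,100,13.6)"
```

```text
t 0.1 tcp [ 228.6 -634.4  230.1] yaw 19.81 w 1.002 F [-0.4 -0.5 -0.7] tilt [-0.001  0.002 -1.   ]
tool shift now [ 473.  -395.6  130.9] twist 6.21 shift after twist [ 176.8 -590.8  130.1]
```

```bash
sed -i "s/from_euler('zx'/from_euler('ZX'/" h.py
```

drive_tool(
  steps=[
    [[29,-24.5,0],0],
    [[29,-24.5,0],0],
    [[29,-24.5,0],0],
    [[29,-24.5,0],0],
    [[29,-24.5,0],0],
    [[29,-24.5,0],0],
    [[29,-24.5,0],0],
    [[29,-24.5,0],0],
  ],
  jaw=1,
  force=40,
)

```text
time: 0.77
tool_pos: [0.3809, -0.37, 0.2308]
tcp_rot: [-3.094, -0.54, 0.001]
wrist_force: [-0.2, -0.6, 0.8]
width: 0.997
```

drive_tool(
  steps=[
    [[29,-24.5,10],0],
    [[29,-24.5,15],0],
    [[29,-24.5,15],0],
    [[29,-24.5,15],0],
    [[29,-24.5,15],0],
    [[29,-24.5,15],0],
    [[29,-24.5,15],0],
    [[29,-24.5,15],6.2],
  ],
)

```text
time: 1.43
tool_pos: [0.5327, -0.1071, 0.1153]
tcp_rot: [-3.12, -0.371, 0.0]
wrist_force: [0.5, -0.5, 0.1]
width: 1.004
```

```bash
python3 -c "
from h import *
go(539.4,-101.7,0,13.6)
for n in('top','scene'):
    im=bot.read_camera(n); cv2.imwrite(f'pics/{n}1.png',cv2.resize(im[:,:,::-1],None,fx=1.5,fy=1.5))"
```

```text
t 1.43 tcp [ 532.7 -107.1  115.3] yaw 13.57 w 1.004 F [ 0.5 -0.5  0.1] tilt [-0.  0. -1.]
tool shift now [  7.8  -3.6 115.3] twist -0.03 shift after twist [  7.8  -3.6 115.3]
```

View pics/top1.png

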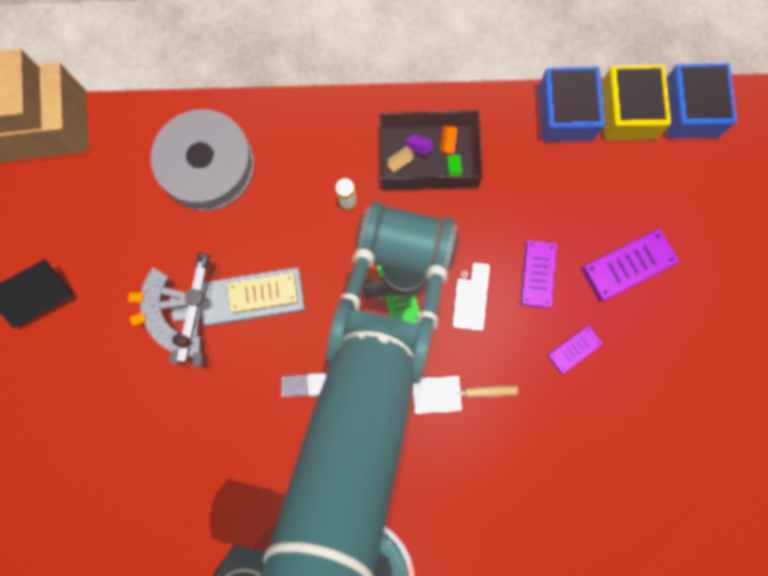

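View pics/scene1.png

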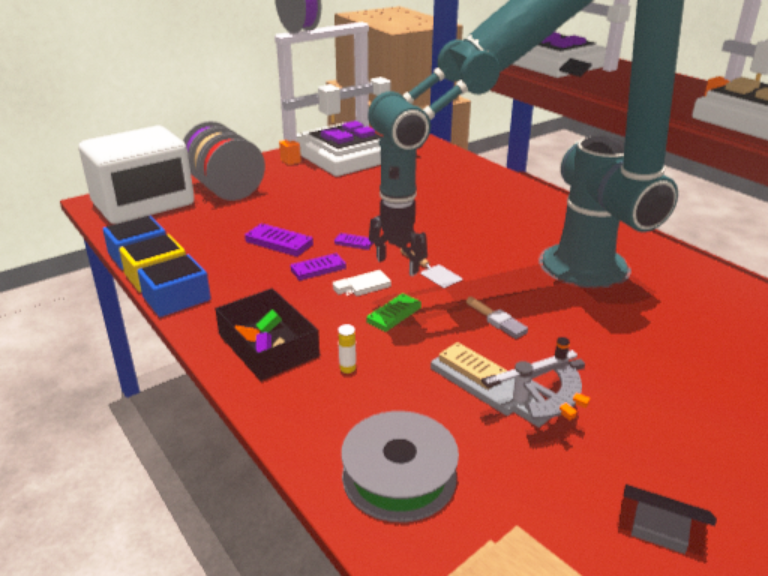

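The gripper hangs above the green cover, and nothing has been disturbed. I'll settle and then compute the descent.

drive_tool(
  steps=[
    [[0,0,0],0],
    [[0,0,0],0],
  ],
)

```text
time: 1.7
tool_pos: [0.5321, -0.1092, 0.1161]
tcp_rot: [3.119, 0.375, -0.001]
wrist_force: [-0.6, 0.0, -0.0]
width: 1.002
```

```bash
python3 -c "
from h import *
go(539.4,-101.7,0,13.6)"
```

```text
t 1.7 tcp [ 532.1 -109.2  116.1] yaw 13.71 w 1.002 F [-0.6  0.  -0. ] tilt [-0.001 -0.    -1.   ]
tool shift now [  8.9  -5.5 116.1] twist 0.11 shift after twist [  8.8  -5.5 116.1]
```

drive_tool(
  steps=[
    [[8.9,-5.5,15],0],
    [[0,0,20],0],
    [[0,0,20],0],
    [[0,0,20],0],
    [[0,0,15],0],
    [[0,0,10],0],
    [[0,0,9],0],
    [[0,0,6],0],
  ],
)

```text
time: 2.37
tool_pos: [0.5397, -0.1026, 0.001]
tcp_rot: [3.119, 0.37, 0.0]
wrist_force: [0.3, -0.0, -0.4]
width: 1.0
```

drive_tool(
  steps=[
    [[0,0,0],0],
    [[0,0,0],0],
    [[0,0,0],0],
    [[0,0,0],0],
    [[0,0,0],0],
    [[0,0,0],0],
    [[0,0,0],0],
  ],
  jaw=0,
  force=40,
)

```text
time: 2.95
tool_pos: [0.5408, -0.1017, 0.0023]
tcp_rot: [3.119, 0.372, 0.003]
wrist_force: [-0.0, -0.7, 6.2]
width: 0.667
```

```bash
python3 -c "
from h import *
go(539.4,-101.7,0,13.6)
for n in('scene',):
    im=bot.read_camera(n); cv2.imwrite(f'pics/{n}2.png',cv2.resize(im[140:260,180:340,::-1],None,fx=5,fy=5))"
```

```text
t 2.95 tcp [ 540.8 -101.7    2.3] yaw 13.62 w 0.667 F [-0.  -0.7  6.2] tilt [ 0.002 -0.001 -1.   ]
tool shift now [-1.4 -0.4  2.3] twist 0.02 shift after twist [-1.4 -0.4  2.3]
```

View pics/scene2.png

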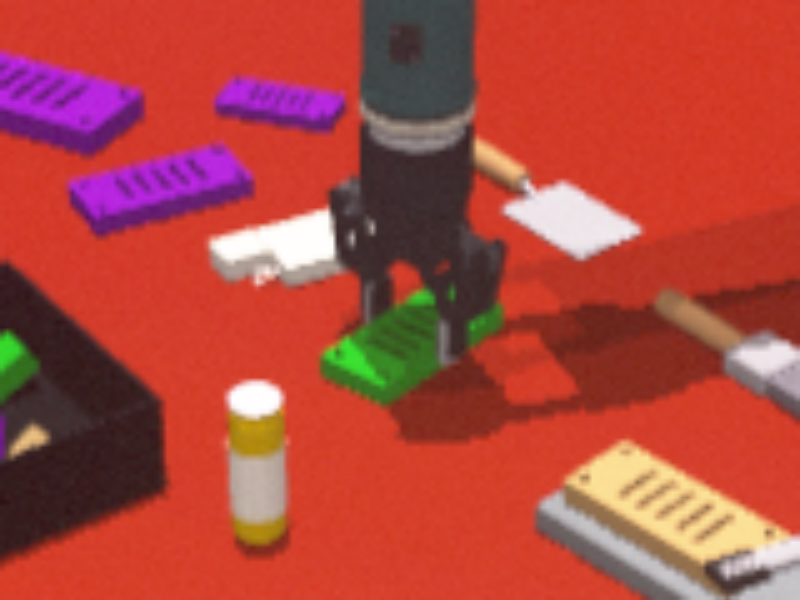

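Green is gripped (width 0.667, about 57 mm). I'll lift and turn.

drive_tool(
  steps=[
    [[0,0,-5],0],
    [[0,0,-12],0],
    [[0,0,-18],-3],
    [[0,0,-20],-6],
    [[0,0,-20],-7],
    [[0,0,-15],-7],
    [[0,0,-10],-7],
    [[0,0,0],-7],
  ],
  force=60,
)

```text
time: 3.67
tool_pos: [0.5416, -0.1019, 0.1048]
tcp_rot: [2.833, 1.35, 0.006]
wrist_force: [0.4, 0.1, -1.0]
width: 0.66
```

drive_tool(
  steps=[
    [[0,0,0],-7],
    [[0,0,0],-7],
    [[0,0,0],-7],
    [[0,0,0],-7],
    [[0,0,0],-7],
    [[0,0,0],-7],
    [[0,0,0],-5.3],
    [[0,0,0],0],
  ],
)

```text
time: 4.33
tool_pos: [0.5394, -0.1013, 0.1016]
tcp_rot: [-2.06, -2.372, 0.0]
wrist_force: [0.3, 0.4, -0.6]
width: 0.659
```

```bash
python3 -c "
from h import *
go(544.5,167.5,100,97.9)"
```

```text
t 4.33 tcp [ 539.4 -101.3  101.6] yaw 98.05 w 0.659 F [ 0.3  0.4 -0.6] tilt [-0.  0. -1.]
tool shift now [265.5  42.7   1.7] twist 0.15 shift after twist [265.6  42.    1.6]
```

drive_tool(
  steps=[
    [[15,3,0],0],
    [[30,5,0],0],
    [[38,6,0],0],
    [[40,6,0],0],
    [[40,6,0],0],
    [[40,6,0],0],
    [[32,5,0],0],
    [[20,4,0],0],
  ],
)

```text
time: 5.0
tool_pos: [0.5447, 0.16, 0.1017]
tcp_rot: [-2.064, -2.368, -0.001]
wrist_force: [-0.0, -0.6, -0.5]
width: 0.656
```

drive_tool(
  steps=[
    [[10.5,1.5,0],0.1],
    [[0,0,0],0],
    [[0,0,0],0],
    [[0,0,0],0],
  ],
)

```text
time: 5.33
tool_pos: [0.5451, 0.166, 0.1011]
tcp_rot: [2.067, 2.366, -0.002]
wrist_force: [0.2, 0.3, -0.9]
width: 0.66
```

```bash
python3 -c "
from h import *
for n in('top','scene'):
    im=bot.read_camera(n); cv2.imwrite(f'pics/{n}3.png',im[:,:,::-1])
    im=im.copy()
    for c in blobs(im,(45,120,60),(75,255,255),150): print(n,c[:,0].mean(0),np.round(rect(n,c,.118),1))
    cv2.imwrite(f'pics/{n}3c.png',cv2.resize(im[150:270,70:230,::-1] if n=='top' else im[170:290,270:430,::-1],None,fx=5,fy=5))
go(544.5,167.5,21.5,97.9)"
```

```text
top [183.50684932 188.21917808] [547.9 128.3  58.4  55.8   7. ]
scene [265.48333333 332.55833333] [918.7 412.8 125.4  41.8 -38.5]
scene [321.81927711 222.69879518] [554.1 183.3 122.4  71.4 -82.5]
t 5.43 tcp [545.3 165.8 101.2] yaw 97.69 w 0.659 F [-1.1 -0.3 -1. ] tilt [-0. -0. -1.]
tool shift now [ 1.9 -0.5 79.7] twist -0.21 shift after twist [ 1.8 -0.5 79.7]
```

View pics/scene3c.png

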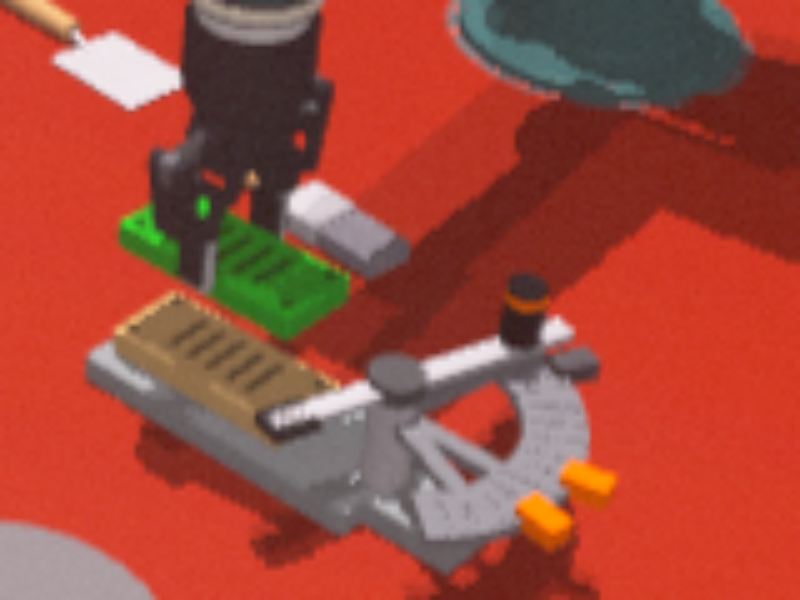

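View pics/top3c.png

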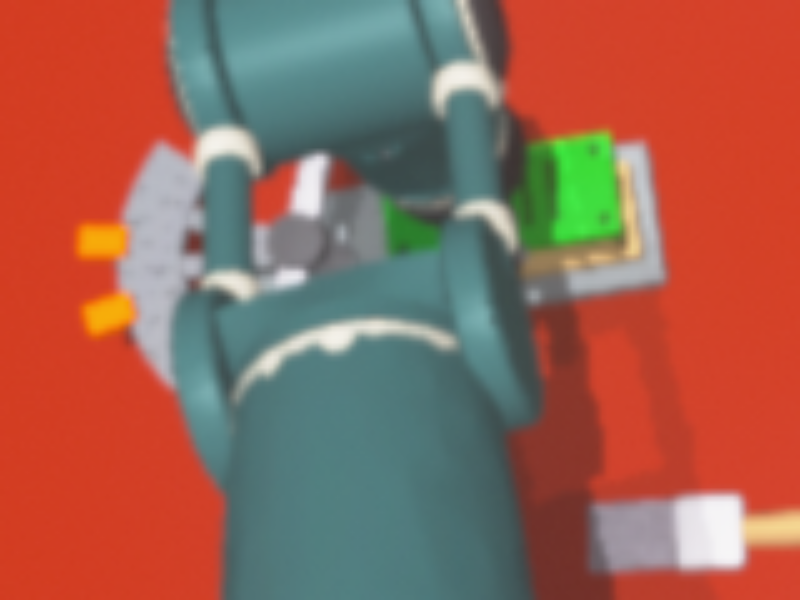

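```bash
python3 -c "
from h import *
a=ray('top',[[192.4,176.4],[193.4,197.6]],.1185)[:,:2]*1e3
print(a, 'green end mid',a.mean(0),'ctr',a.mean(0)+65*np.array([-.137,.99]))
# tan corners from crop dock.png (offset 70,150, x5)
b=ray('top',np.array([[640,160],[642,256],[410,195],[424,291]])/5+[70,150],.038)[:,:2]*1e3
print(b,b.mean(0))
"
```

```text
[[579.93228043 101.85434192]
 [520.10138489  98.7496297 ]] green end mid [550.01683266 100.30198581] ctr [541.11183266 164.65198581]
[[580.71176807  97.29891637]
 [523.36336322  95.92558962]
 [562.81608432 232.75145125]
 [505.53144647 223.28876818]] [543.10566552 162.31618136]
```

```bash
cat >> h.py <<'E'
def box(n,im,x,y,yaw,z,x0,y0,s,L=130,W=58,col=(0,0,255),out=None):
    t=np.radians(yaw);u=np.array([np.cos(t),np.sin(t)]);v=np.array([-u[1],u[0]])
    P=[np.r_[(np.array([x,y])+a*L/2*u+b*W/2*v)/1e3,z/1e3] for a,b in((1,1),(1,-1),(-1,-1),(-1,1))]
    q=((proj(n,P)+.5-[x0,y0])*s).round().astype(int)
    cv2.polylines(im,[q.reshape(-1,1,2)],True,col,1)
E
python3 -c "
from h import *
im=cv2.imread('pics/top0.png')[170:225,135:215]; a=cv2.resize(im,None,fx=9,fy=9,interpolation=2)
box('top',a,544.7,166.1,-82.1,38,135,170,9); 
im=cv2.imread('pics/scene0.png')[220:265,280:350]; b=cv2.resize(im,None,fx=9,fy=9,interpolation=2)
box('scene',b,544.7,166.1,-82.1,38,280,220,9)
cv2.imwrite('pics/a.png',a);cv2.imwrite('pics/b.png',b)
"
```

```text
(no output)
```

View pics/a.png

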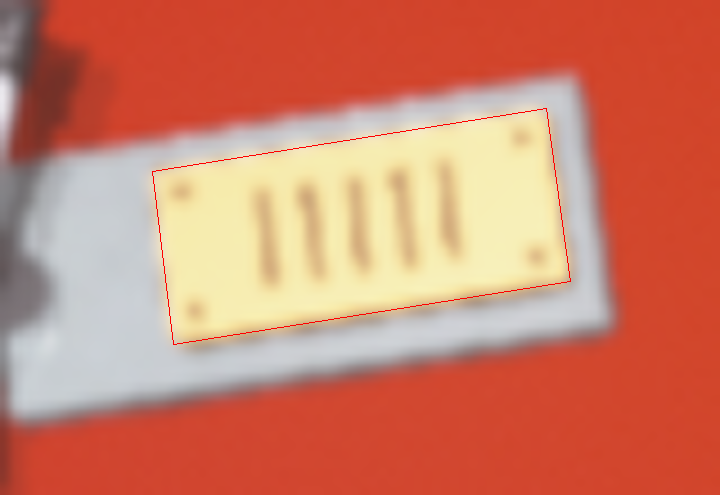

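View pics/b.png

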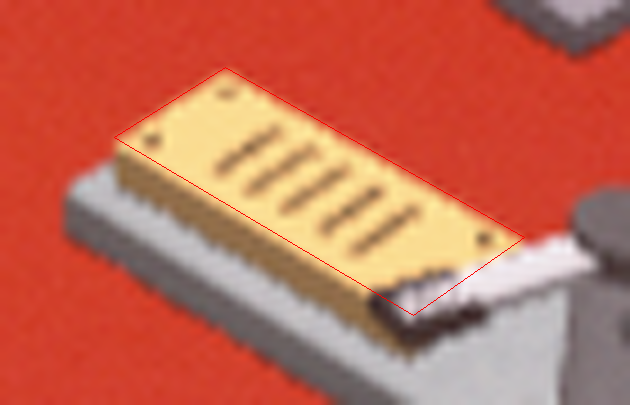

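```bash
python3 -c "
from h import *
im=cv2.imread('pics/top3.png')[165:225,135:215]; a=cv2.resize(im,None,fx=9,fy=9,interpolation=2)
box('top',a,545.5,164.4,-82.3,118,135,165,9); 
im=cv2.imread('pics/scene3.png')[200:245,280:350]; b=cv2.resize(im,None,fx=9,fy=9,interpolation=2)
box('scene',b,545.5,164.4,-82.3,118,280,200,9)
im=cv2.imread('pics/top0.png')[165:225,235:300]; c=cv2.resize(im,None,fx=9,fy=9,interpolation=2)
box('top',c,539.4,-101.7,13.6,18,235,165,9)
cv2.imwrite('pics/a1.png',a);cv2.imwrite('pics/b1.png',b);cv2.imwrite('pics/c1.png',c)
"
```

```text
(no output)
```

View pics/a1.png

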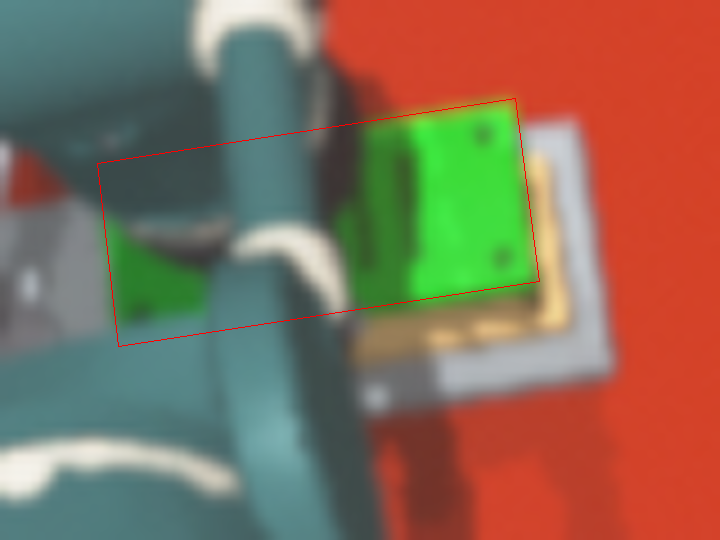

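View pics/b1.png

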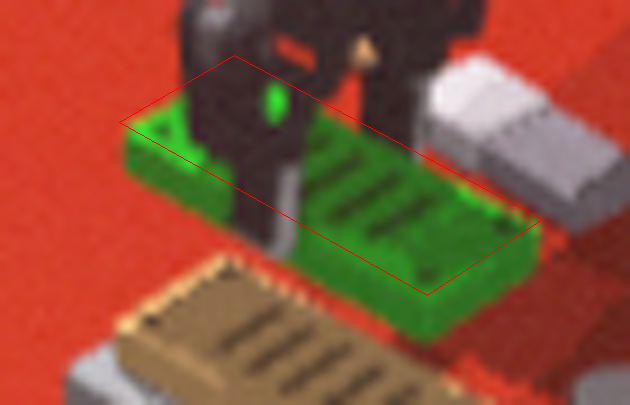

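View pics/c1.png

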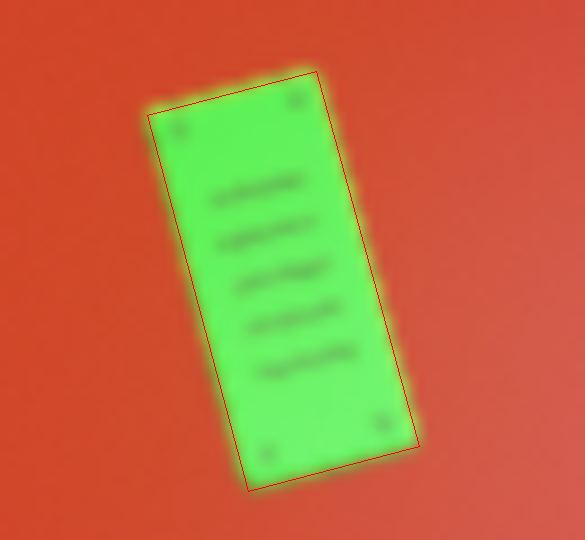

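The overlays match to about 1 mm. Green's underside goes to z = 38, so TCP to about 40. I'll lower it.

drive_tool(
  steps=[
    [[1.5,-0.5,8],-0.2],
    [[0,0,14],0],
    [[0,0,14],0],
    [[0,0,10],0],
    [[0,0,6],0],
    [[0,0,4],0],
    [[0,0,2],0],
    [[0,0,1],0],
  ],
)

```text
time: 6.1
tool_pos: [0.5448, 0.1686, 0.0422]
tcp_rot: [2.061, 2.371, 0.0]
wrist_force: [-0.6, -0.0, -0.3]
width: 0.659
```

drive_tool(
  steps=[
    [[0,0,0],0],
    [[0,0,0.5],0],
    [[0,0,0.5],0],
    [[0,0,0],0],
  ],
)

```text
time: 6.43
tool_pos: [0.545, 0.1689, 0.0417]
tcp_rot: [2.06, 2.371, 0.001]
wrist_force: [-0.3, -0.3, -0.6]
width: 0.659
```

```bash
python3 -c "
from h import *
go(544.5,167.1,40,97.9)"
```

```text
t 6.43 tcp [545.  168.9  41.7] yaw 98.02 w 0.659 F [-0.3 -0.3 -0.6] tilt [ 0.001  0.    -1.   ]
tool shift now [-1.7 -0.7  1.7] twist 0.12 shift after twist [-1.7 -0.7  1.7]
```

drive_tool(
  steps=[
    [[-1.7,-0.5,0],0],
    [[0,0,0.5],0],
    [[0,0,0.5],0],
    [[0,0,0.5],0],
    [[0,0,0],0],
  ],
)

```text
time: 6.85
tool_pos: [0.5445, 0.1669, 0.0405]
tcp_rot: [2.061, 2.371, -0.0]
wrist_force: [-2.9, -0.3, 3.8]
width: 0.657
```

drive_tool(
  steps=[
    [[0,0,0.5],0],
    [[0,0,0.5],0],
    [[0,0,0.5],0],
    [[0,0,0],0],
  ],
)

```text
time: 7.18
tool_pos: [0.5445, 0.1669, 0.0405]
tcp_rot: [-2.061, -2.371, 0.001]
wrist_force: [-7.2, -1.8, 14.1]
width: 0.658
```

```bash
python3 -c "
from h import *
go(544.5,167.1,40,97.9)"
```

```text
t 7.18 tcp [544.5 166.9  40.5] yaw 98.01 w 0.658 F [-7.2 -1.8 14.1] tilt [-0. -0. -1.]
tool shift now [0.2 0.  0.5] twist 0.11 shift after twist [0.2 0.  0.5]
```

Contact at z = 40.5. I'll back off the extra press, open, and rise.

drive_tool(
  steps=[
    [[0,0,-1.3],0],
    [[0,0,0],0],
  ],
)

```text
time: 7.35
tool_pos: [0.545, 0.1671, 0.0405]
tcp_rot: [2.06, 2.371, 0.002]
wrist_force: [-0.3, 0.0, 6.0]
width: 0.658
```

drive_tool(
  steps=[
    [[0,0,0],0],
    [[0,0,0],0],
    [[0,0,0],0],
    [[0,0,0],0],
    [[0,0,0],0],
    [[0,0,0],0],
  ],
  jaw=1,
)

```text
time: 7.85
tool_pos: [0.5442, 0.1669, 0.0393]
tcp_rot: [-2.061, -2.371, 0.001]
wrist_force: [-0.0, 0.3, -0.6]
width: 0.997
```

drive_tool(
  steps=[
    [[0,0,-8],0],
    [[0,0,-15],0],
    [[0,0,-20],0],
    [[0,0,-25],0],
    [[0,0,-20],0],
    [[0,0,-12],0],
  ],
)

```text
time: 8.35
tool_pos: [0.5459, 0.1674, 0.143]
tcp_rot: [2.059, 2.369, 0.006]
wrist_force: [1.5, -0.5, -0.2]
width: 0.999
```

```bash
python3 -c "
from h import *
go(574.4,-380.1,140,-8.3)
for n in('scene','top'):
    im=bot.read_camera(n); cv2.imwrite(f'pics/{n}4.png',im[:,:,::-1])
b=cv2.resize(cv2.imread('pics/scene4.png')[205:275,275:375],None,fx=7,fy=7,interpolation=2)
box('scene',b,544.7,165.7,-82.1,56,275,205,7)
box('scene',b,544.7,165.7,-82.1,38,275,205,7)
cv2.imwrite('pics/b4.png',b)
b=cv2.resize(cv2.imread('pics/top4.png')[165:225,135:215],None,fx=9,fy=9,interpolation=2)
box('top',b,544.7,165.7,-82.1,56,135,165,9); cv2.imwrite('pics/a4.png',b)
"
```

```text
t 8.35 tcp [545.9 167.4 143. ] yaw 98.01 w 0.999 F [ 1.5 -0.5 -0.2] tilt [ 0.004  0.001 -1.   ]
tool shift now [-546.1  -48.1    2.5] twist 106.31 shift after twist [107.2 537.6   3. ]
```

View pics/b4.png

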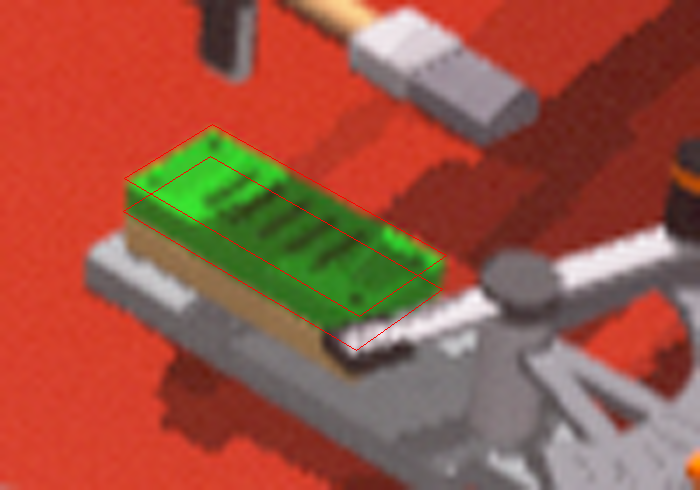

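View pics/a4.png

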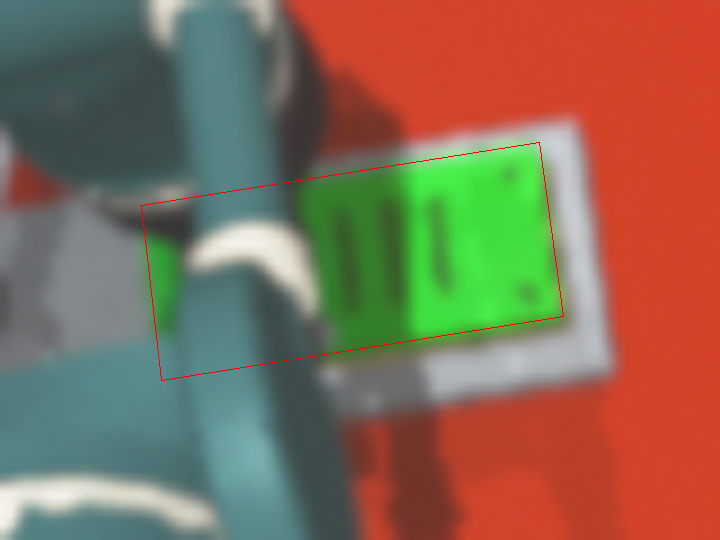

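Green is flush in both views, within about 1 mm. On to purple.

drive_tool(
  steps=[
    [[-20,-2,0],0],
    [[-35,-3,0],0],
    [[-41,-3.5,0],0],
    [[-41,-3.5,0],0],
    [[-41,-3.5,0],0],
    [[-41,-3.5,0],0],
    [[-41,-3.5,0],0],
    [[-41,-3.5,0],0],
  ],
)

```text
time: 9.12
tool_pos: [0.5592, -0.1364, 0.1379]
tcp_rot: [-2.059, -2.37, 0.002]
wrist_force: [1.4, -0.1, -0.3]
width: 0.999
```

drive_tool(
  steps=[
    [[-41,-3.5,0],0],
    [[-41,-3.5,0],0],
    [[-41,-3.5,0],0],
    [[-41,-3.5,0],0],
    [[-38,-3.5,0],0],
    [[-30,-3,0],0],
    [[-13,-1,0],0],
    [[0,0,0],7],
  ],
)

```text
time: 9.78
tool_pos: [0.5724, -0.3833, 0.1376]
tcp_rot: [-2.205, -2.235, 0.001]
wrist_force: [-0.6, 0.1, -0.8]
width: 1.0
```

drive_tool(
  steps=[
    [[0,0,0],7],
    [[0,0,0],7],
    [[0,0,0],7],
    [[0,0,0],7],
    [[0,0,0],7],
    [[0,0,0],7],
    [[0,0,0],7],
    [[0,0,0],7],
  ],
)

```text
time: 10.45
tool_pos: [0.5728, -0.3788, 0.1377]
tcp_rot: [-2.996, -0.936, 0.002]
wrist_force: [0.0, -0.6, -0.1]
width: 1.002
```

drive_tool(
  steps=[
    [[0,0,0],7],
    [[0,0,0],7],
    [[0,0,0],7],
    [[0,0,0],7],
    [[0,0,0],7],
    [[0,0,0],7],
    [[0,0,0],1.3],
    [[0,0,0],0],
  ],
)

```text
time: 11.12
tool_pos: [0.5729, -0.3792, 0.1382]
tcp_rot: [-3.132, 0.223, 0.003]
wrist_force: [-0.3, 1.2, 0.0]
width: 0.998
```

```bash
python3 -c "
from h import *
c=cv2.resize(cv2.imread('pics/top0.png')[150:215,325:390],None,fx=9,fy=9,interpolation=2)
box('top',c,574.4,-380.1,-8.3,18,325,150,9);cv2.imwrite('pics/c4.png',c)
go(574.4,-380.1,1,-8.3)"
```

```text
t 11.12 tcp [ 572.9 -379.2  138.2] yaw -8.15 w 0.998 F [-0.3  1.2  0. ] tilt [-0.002  0.002 -1.   ]
tool shift now [  1.9   0.8 137.2] twist 0.15 shift after twist [  1.6   0.6 137.2]
```

View pics/c4.png

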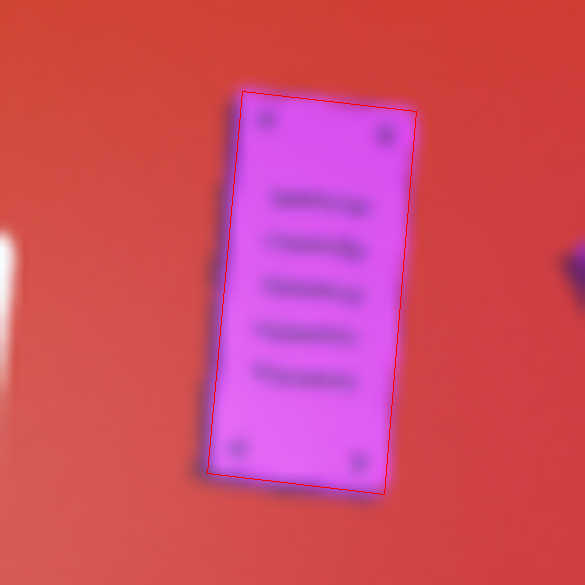

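The box sits well on the right purple. I'll descend.

drive_tool(
  steps=[
    [[1.8,0.6,10],0.1],
    [[0,0,25],0],
    [[0,0,30],0],
    [[0,0,25],0],
    [[0,0,20],0],
    [[0,0,14],0],
    [[0,0,8],0],
    [[0,0,4],0],
  ],
)

```text
time: 11.78
tool_pos: [0.5744, -0.3805, 0.0016]
tcp_rot: [-3.132, 0.228, 0.003]
wrist_force: [-0.2, -0.2, 0.6]
width: 1.0
```

drive_tool(
  steps=[
    [[0,0,0],0],
    [[0,0,0],0],
    [[0,0,0],0],
    [[0,0,0],0],
    [[0,0,0],0],
    [[0,0,0],0],
    [[0,0,0],0],
  ],
  jaw=0,
  force=60,
)

```text
time: 12.37
tool_pos: [0.5766, -0.3822, 0.0057]
tcp_rot: [3.131, -0.23, 0.005]
wrist_force: [-0.3, 0.2, 5.9]
width: 0.659
```

```bash
python3 -c "
from h import *
go(574.4,-380.1,1,-8.3)
for n in('scene',):
    im=bot.read_camera(n); cv2.imwrite(f'pics/{n}5.png',cv2.resize(im[100:220,140:300,::-1],None,fx=5,fy=5))"
```

```text
t 12.37 tcp [ 576.6 -382.2    5.7] yaw -8.39 w 0.659 F [-0.3  0.2  5.9] tilt [ 0.003 -0.002 -1.   ]
tool shift now [-2.5 -1.8  4.7] twist -0.09 shift after twist [-2.5 -1.8  4.7]
```

View pics/scene5.png

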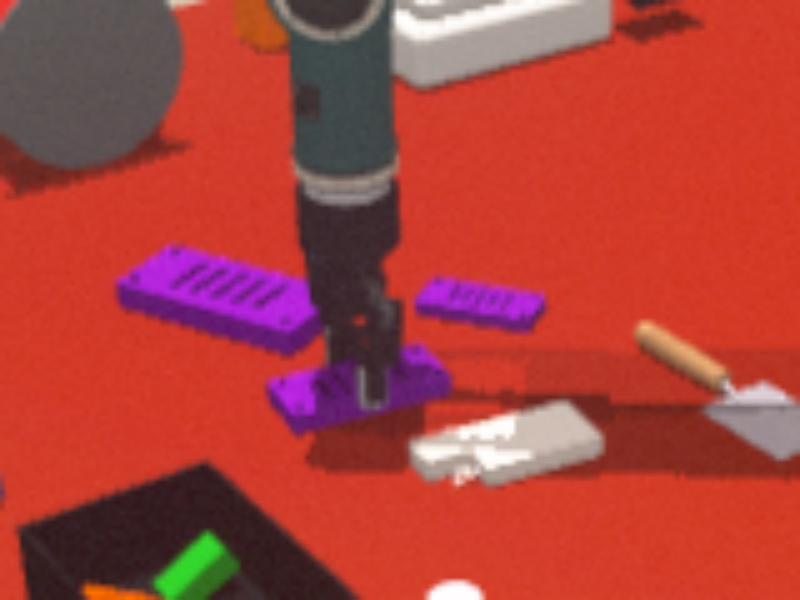

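Gripped, with TCP about 5 mm above the cover's underside. I'll lift and turn back.

drive_tool(
  steps=[
    [[0,0,-5],0],
    [[0,0,-15],0],
    [[0,0,-25],0],
    [[0,0,-30],-5],
    [[0,0,-25],-7],
    [[0,0,-15],-7],
    [[0,0,-5],-7],
    [[0,0,0],-7],
  ],
)

```text
time: 13.08
tool_pos: [0.5765, -0.3821, 0.1277]
tcp_rot: [3.064, 0.678, 0.005]
wrist_force: [0.3, -0.0, -0.1]
width: 0.654
```

drive_tool(
  steps=[
    [[0,0,0],-7],
    [[0,0,0],-7],
    [[0,0,0],-7],
    [[0,0,0],-7],
    [[0,0,0],-7],
    [[0,0,0],-7],
    [[0,0,0],-7],
    [[0,0,0],-7],
  ],
)

```text
time: 13.75
tool_pos: [0.5748, -0.3809, 0.1242]
tcp_rot: [-2.389, -2.039, 0.0]
wrist_force: [-0.3, 0.6, -1.3]
width: 0.654
```

drive_tool(
  steps=[
    [[0,0,0],-7],
    [[0,0,0],-7],
    [[0,0,0],-3.3],
    [[0,0,0],0],
    [[0,0,0],0],
  ],
)

```text
time: 14.17
tool_pos: [0.5749, -0.381, 0.1241]
tcp_rot: [-2.065, -2.367, 0.0]
wrist_force: [0.0, 0.7, -1.7]
width: 0.656
```

```bash
python3 -c "
from h import *
go(544.4,168.2,130,97.9)
im=bot.read_camera('scene'); cv2.imwrite('pics/scene6.png',cv2.resize(im[80:220,140:300,::-1],None,fx=4,fy=4))"
```

```text
t 14.17 tcp [ 574.9 -381.   124.1] yaw 97.81 w 0.656 F [ 0.   0.7 -1.7] tilt [-0.  0. -1.]
tool shift now [548.3  44.3  -5.9] twist -0.09 shift after twist [548.2  45.2  -5.9]
```

View pics/scene6.png

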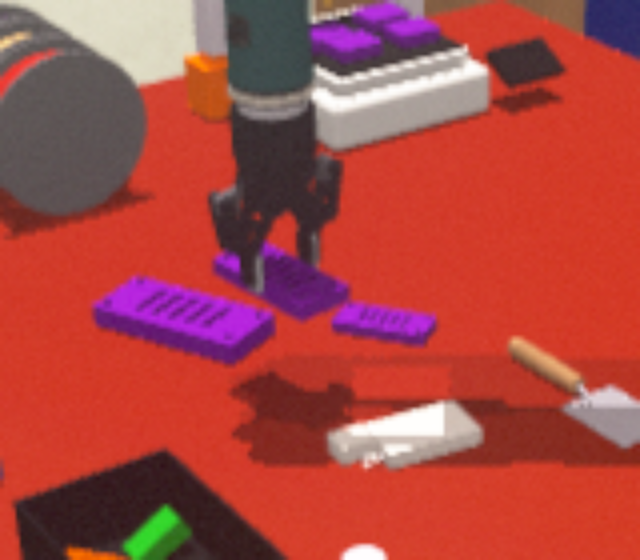

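drive_tool(
  steps=[
    [[15,1.2,0],0],
    [[30,2.5,0],0],
    [[40,3.2,0],0],
    [[41,3.3,0],0],
    [[41,3.3,0],0],
    [[41,3.3,0],0],
    [[41,3.3,0],0],
    [[41,3.3,0],0],
  ],
)

```text
time: 14.88
tool_pos: [0.5574, -0.0881, 0.1238]
tcp_rot: [-2.064, -2.368, -0.0]
wrist_force: [0.5, 0.3, -1.5]
width: 0.656
```

drive_tool(
  steps=[
    [[41,3.3,0],0],
    [[41,3.3,0],0],
    [[41,3.3,0],0],
    [[41,3.3,0],0],
    [[38,3,0],0],
    [[30,3,0],0],
    [[18,2,0],0],
    [[8,1,0],0],
  ],
)

```text
time: 15.55
tool_pos: [0.5438, 0.1712, 0.1238]
tcp_rot: [-2.06, -2.371, -0.001]
wrist_force: [0.8, 0.3, -2.0]
width: 0.654
```

drive_tool(
  steps=[
    [[0,0,0],0],
    [[0,0,0],0],
    [[0,0,0],0],
  ],
)

```text
time: 15.8
tool_pos: [0.5447, 0.1668, 0.1235]
tcp_rot: [2.064, 2.368, -0.001]
wrist_force: [-0.6, 0.5, -0.5]
width: 0.656
```

```bash
python3 -c "
from h import *
go(544.4,168.2,61,97.9)
s=bot.read_state()['tool_pos']*1e3
for n in('scene','top'):
    im=bot.read_camera(n); cv2.imwrite(f'pics/{n}7.png',im[:,:,::-1])
X=s[0]+2.5*.137;Y=s[1]-2.5*.99;Z=s[2]-5+18; print(X,Y,Z)
b=cv2.resize(cv2.imread('pics/scene7.png')[190:260,275:375],None,fx=7,fy=7,interpolation=2)
box('scene',b,X,Y,-82.1,Z,275,190,7)
cv2.imwrite('pics/b7.png',b)
b=cv2.resize(cv2.imread('pics/top7.png')[160:225,135:215],None,fx=9,fy=9,interpolation=2)
box('top',b,X,Y,-82.1,Z,135,160,9); cv2.imwrite('pics/a7.png',b)
"
```

```text
t 15.8 tcp [544.7 166.8 123.5] yaw 97.85 w 0.656 F [-0.6  0.5 -0.5] tilt [-0.    -0.001 -1.   ]
tool shift now [ 1.5 -0.1 62.5] twist -0.05 shift after twist [ 1.5 -0.1 62.5]
545.0331516322274 164.29251262117137 136.4856959969941
```

View pics/b7.png

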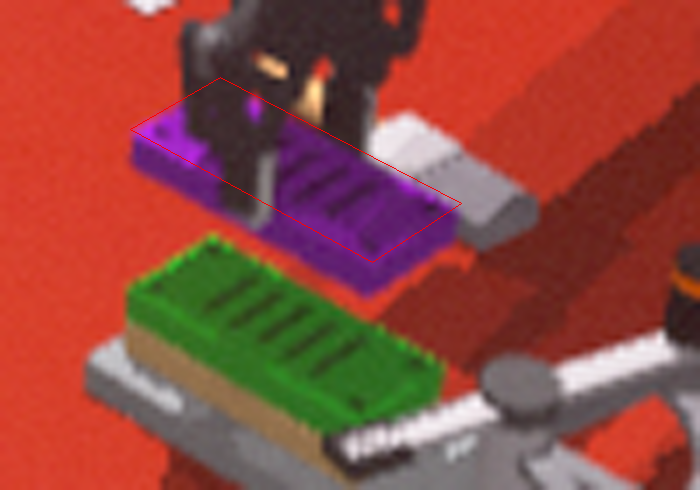

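View pics/a7.png

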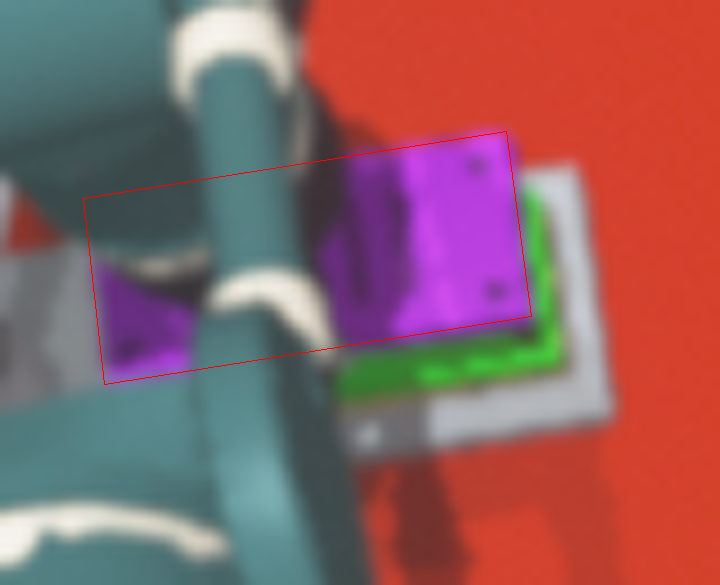

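The predicted outline fits in both views. I'll shift about 1.5 mm along x and lower.

drive_tool(
  steps=[
    [[1.5,0,8],0],
    [[0,0,14],0],
    [[0,0,14],0],
    [[0,0,10],0],
    [[0,0,6],0],
    [[0,0,4],0],
    [[0,0,1.5],0],
    [[0,0,0],0],
  ],
)

```text
time: 16.57
tool_pos: [0.5447, 0.1692, 0.0659]
tcp_rot: [-2.063, -2.369, 0.0]
wrist_force: [0.2, 0.0, -1.2]
width: 0.654
```

drive_tool(
  steps=[
    [[0,0,0],0],
    [[0,0,0.5],0],
    [[0,0,0.5],0],
    [[0,0,0],0],
  ],
)

```text
time: 16.9
tool_pos: [0.545, 0.1695, 0.0655]
tcp_rot: [2.062, 2.369, 0.001]
wrist_force: [-0.5, -0.2, -1.4]
width: 0.654
```

```bash
python3 -c "
from h import *
go(544.4,168.2,61,97.9)"
```

```text
t 16.9 tcp [545.  169.5  65.5] yaw 97.92 w 0.654 F [-0.5 -0.2 -1.4] tilt [ 0.001  0.    -1.   ]
tool shift now [-1.2 -0.8  4.5] twist 0.02 shift after twist [-1.2 -0.7  4.5]
```

drive_tool(
  steps=[
    [[-1.2,-0.5,0.5],0],
    [[0,0,0.7],0],
    [[0,0,0.7],0],
    [[0,0,0.6],0],
    [[0,0,0.5],0],
    [[0,0,0],0],
  ],
)

```text
time: 17.4
tool_pos: [0.5442, 0.1681, 0.0619]
tcp_rot: [-2.063, -2.369, 0.0]
wrist_force: [-1.0, -0.3, -0.9]
width: 0.658
```

drive_tool(
  steps=[
    [[0,0,0.5],0],
    [[0,0,0.5],0],
    [[0,0,0],0],
  ],
)

```text
time: 17.65
tool_pos: [0.5444, 0.1681, 0.0617]
tcp_rot: [-2.063, -2.369, 0.0]
wrist_force: [-2.7, 0.1, 4.0]
width: 0.658
```

```bash
python3 -c "
from h import *
go(544.4,168.2,61,97.9)"
```

```text
t 17.65 tcp [544.4 168.1  61.7] yaw 97.91 w 0.658 F [-2.7  0.1  4. ] tilt [-0.  0. -1.]
tool shift now [0.1 0.  0.7] twist 0.01 shift after twist [0.1 0.  0.7]
```

Contact. Releasing and rising.

drive_tool(
  steps=[
    [[0,0,0],0],
    [[0,0,0],0],
    [[0,0,0],0],
    [[0,0,0],0],
    [[0,0,0],0],
    [[0,0,0],0],
  ],
  jaw=1,
)

```text
time: 18.15
tool_pos: [0.5444, 0.1681, 0.061]
tcp_rot: [2.063, 2.369, 0.0]
wrist_force: [0.1, 0.5, -0.2]
width: 0.998
```

drive_tool(
  steps=[
    [[0,0,-8],0],
    [[0,0,-15],0],
    [[0,0,-25],0],
    [[0,0,-30],0],
    [[0,0,-25],0],
    [[0,0,-17],0],
    [[0,0,0],0],
  ],
)

```text
time: 18.73
tool_pos: [0.5477, 0.169, 0.1871]
tcp_rot: [2.059, 2.365, 0.012]
wrist_force: [0.1, -0.4, 0.9]
width: 0.997
```

```bash
python3 -c "
from h import *
go(544.4,168.2,200,97.9)
for n in('scene','top'):
    im=bot.read_camera(n); cv2.imwrite(f'pics/{n}8.png',im[:,:,::-1])
b=cv2.resize(cv2.imread('pics/scene8.png')[190:290,275:405],None,fx=6,fy=6,interpolation=2)
box('scene',b,544.7,165.7,-82.1,74,275,190,6)
cv2.imwrite('pics/b8.png',b)
b=cv2.resize(cv2.imread('pics/top8.png')[155:250,75:215],None,fx=5.5,fy=5.5,interpolation=2)
box('top',b,544.7,165.7,-82.1,74,75,155,5.5); cv2.imwrite('pics/a8.png',b)
b=cv2.resize(cv2.imread('pics/top0.png')[155:250,75:215],None,fx=5.5,fy=5.5,interpolation=2)
u=np.array([.137,-.99]);P=np.array([544.7,165.7])-120*u
print('pivot',P,'lock',P-85*u)
for Q,z in((P,112),(P-85*u,112),(P,70)):
    q=proj('top',np.r_[Q,z]/1e3)[0]; cv2.circle(b,tuple(int(v) for v in (q+.5-[75,155])*5.5),4,(0,255,0),1)
cv2.imwrite('pics/d8.png',b)
"
```

```text
t 18.73 tcp [547.7 169.  187.1] yaw 97.91 w 0.997 F [ 0.1 -0.4  0.9] tilt [ 0.009  0.002 -1.   ]
tool shift now [ -0.3  -3.2 -13. ] twist 0.01 shift after twist [ -0.3  -3.3 -12.9]
pivot [528.26 284.5 ] lock [516.615 368.65 ]
```

View pics/b8.png

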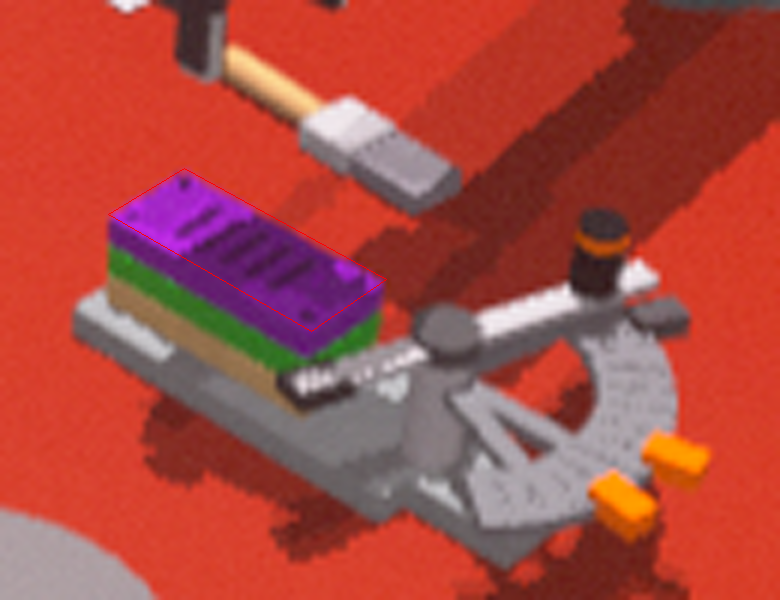

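View pics/a8.png

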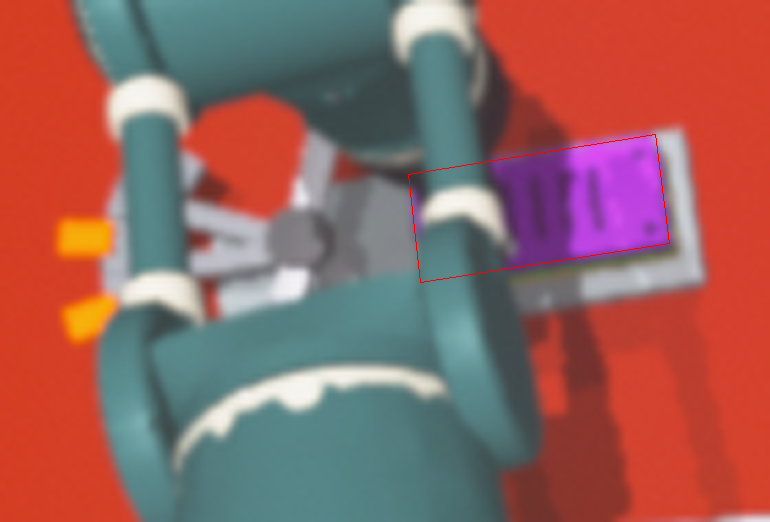

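View pics/d8.png

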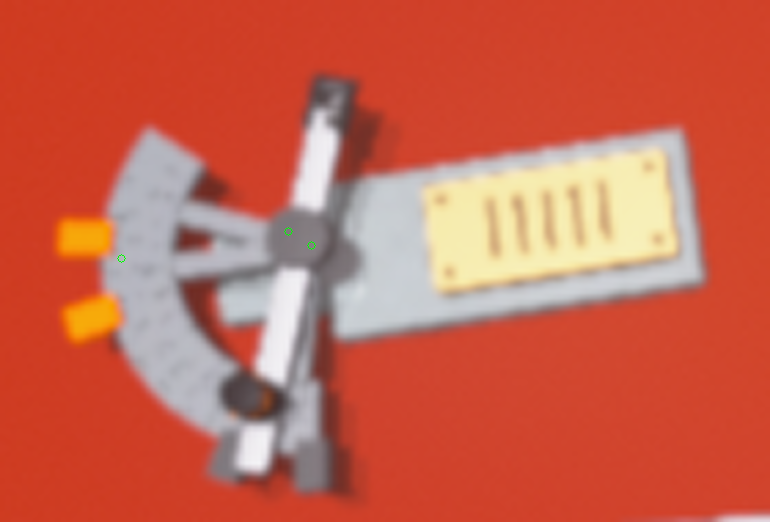

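The pile is flush in both views. Next I'll measure the knob and lever angle.

```bash
python3 -c "
from h import *
# enlarged knob in both
c=cv2.resize(cv2.imread('pics/top0.png')[205:250,95:155],None,fx=12,fy=12,interpolation=2)
d=cv2.resize(cv2.imread('pics/scene8.png')[215:260,350:400],None,fx=12,fy=12,interpolation=2)
P=np.array([528.3,284.5])
for k,q in enumerate((0.0,.1,.2,.3)):
    a=np.radians(97.9)+1.3-q
    K=P+85*np.array([np.cos(a),np.sin(a)])
    for z in(89,129):
        col=[(255,0,0),(0,255,0),(0,255,255),(255,255,255)][k]
        for im,n,o in((c,'top',(95,205)),(d,'scene',(350,215))):
            p=proj(n,np.r_[K,z]/1e3)[0]; cv2.circle(im,tuple(int(v) for v in (p+.5-o)*12),4,col,2)
    print(q,K.round(1),np.degrees(a))
cv2.imwrite('pics/c9.png',c);cv2.imwrite('pics/d9.png',d)
A=ray('top',np.array([[333,85],[252,470]])/5.5+[74.5,154.5],.089)[:,:2]; v=A[1]-A[0]; print('bar yaw',np.degrees(np.arctan2(v[1],v[0])),np.linalg.norm(v))
J=ray('top',np.array([[88,278]])/5.5+[74.5,154.5],.075)[0,:2]*1e3;print('jaw mid yaw',np.degrees(np.arctan2(*(J-P)[::-1])),np.linalg.norm(J-P))
"
```

```text
0.0 [444.  295.8] 172.38451336700703
0.1 [445.6 304.1] 166.6549354156988
0.2 [448.  312.3] 160.92535746439054
0.3 [451.1 320.2] 155.19577951308233
bar yaw 169.94380781539118 0.20169904939586214
jaw mid yaw 97.66629832410912 115.14090607500613
```

View pics/c9.png

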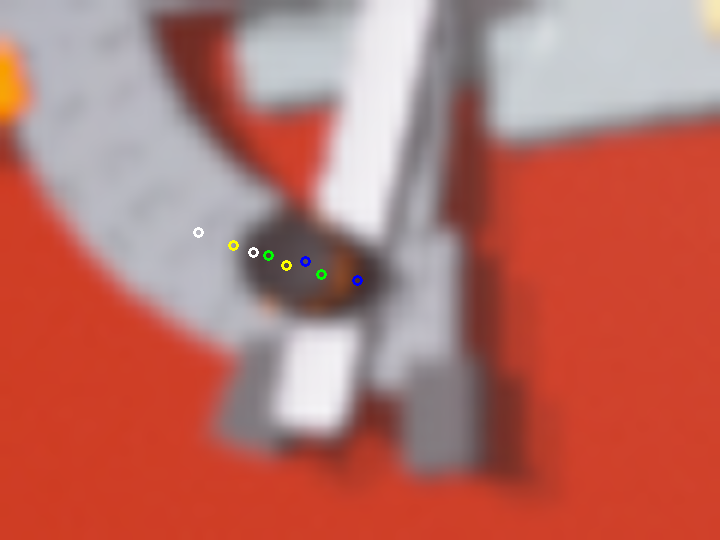

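View pics/d9.png

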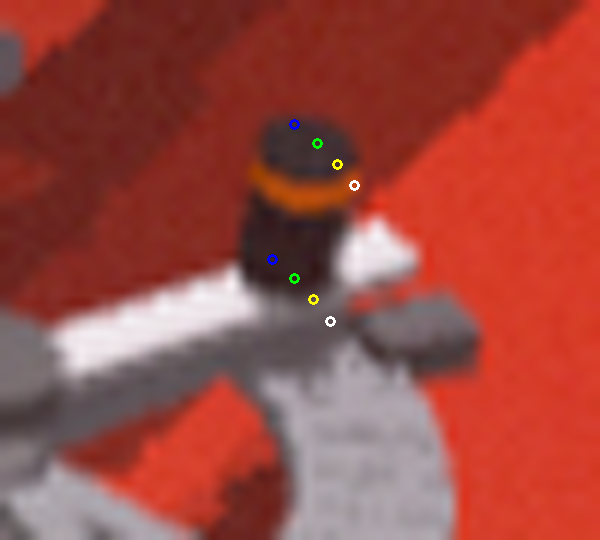

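Both views put the lever at q ≈ 0.06, with the knob at about (445,301) and a radial yaw of about 169°. The orange notch is at yaw 97.8°. I'll turn the tool at height and go above the knob.

drive_tool(
  steps=[
    [[0,0,0],-7],
    [[0,0,0],-7],
    [[0,0,0],-7],
    [[0,0,0],-7],
    [[0,0,0],-7],
    [[0,0,0],-7],
    [[0,0,0],-7],
    [[0,0,0],-7],
  ],
  jaw=1,
)

```text
time: 19.5
tool_pos: [0.5428, 0.1677, 0.1786]
tcp_rot: [-0.699, -3.059, 0.003]
wrist_force: [-0.4, 0.3, 1.3]
width: 1.003
```

drive_tool(
  steps=[
    [[0,0,0],-7],
    [[0,0,0],-7],
    [[0,0,0],-1],
    [[0,0,0],0],
  ],
)

```text
time: 19.83
tool_pos: [0.5432, 0.1678, 0.1793]
tcp_rot: [-0.307, -3.124, 0.002]
wrist_force: [0.0, 0.9, 0.1]
width: 1.0
```

```bash
python3 -c "
from h import *
go(445,301,190,169)"
```

```text
t 19.83 tcp [543.2 167.8 179.3] yaw 168.78 w 1.0 F [0.  0.9 0.1] tilt [-0.003 -0.001 -1.   ]
tool shift now [122.3 111.5 -10.5] twist -0.22 shift after twist [121.8 112.  -10.7]
```

drive_tool(
  steps=[
    [[12,11,0],0],
    [[22,20,0],0],
    [[25,23,0],0],
    [[25,23,0],0],
    [[20,18,0],0],
    [[12,11,0],0],
    [[6,5.5,0],0],
    [[0,0,0],0],
  ],
)

```text
time: 20.5
tool_pos: [0.4448, 0.3019, 0.1805]
tcp_rot: [-0.303, -3.126, 0.001]
wrist_force: [-0.5, 0.3, 0.6]
width: 1.0
```

drive_tool(
  steps=[
    [[0,0,0],0],
    [[0,0,0],0],
  ],
)

```text
time: 20.67
tool_pos: [0.4466, 0.3002, 0.1809]
tcp_rot: [0.306, 3.127, -0.001]
wrist_force: [0.8, 0.2, 0.4]
width: 0.999
```

```bash
python3 -c "
from h import *
go(445,301,95,169)
im=bot.read_camera('scene'); cv2.imwrite('pics/scene10.png',cv2.resize(im[150:290,270:430,::-1],None,fx=4,fy=4))"
```

```text
t 20.67 tcp [446.6 300.2 180.9] yaw 168.84 w 0.999 F [0.8 0.2 0.4] tilt [ 0.    -0.001 -1.   ]
tool shift now [ 1.7  0.5 85.9] twist -0.16 shift after twist [ 1.7  0.5 85.9]
```

View pics/scene10.png

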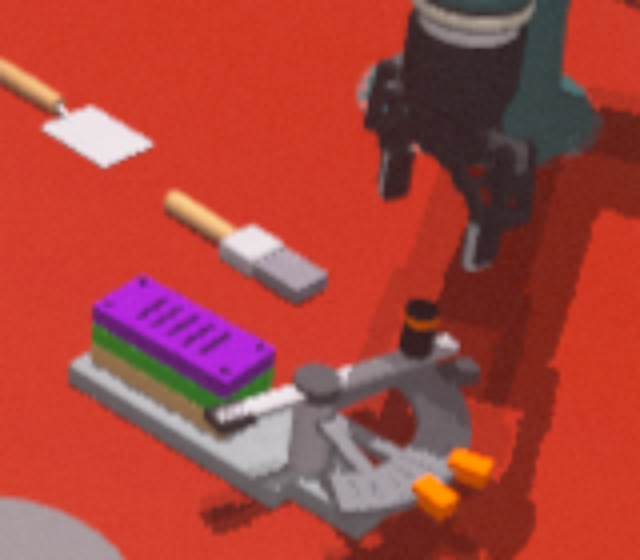

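drive_tool(
  steps=[
    [[1.7,0.5,8],0],
    [[0,0,15],0],
    [[0,0,17],0],
    [[0,0,16],0],
    [[0,0,13],0],
    [[0,0,9],0],
    [[0,0,5],0],
    [[0,0,2],0],
  ],
)

```text
time: 21.38
tool_pos: [0.4442, 0.3011, 0.0949]
tcp_rot: [-0.305, -3.125, 0.002]
wrist_force: [0.0, -0.3, 0.1]
width: 1.0
```

drive_tool(
  steps=[
    [[0,0,0],0],
    [[0,0,0],0],
    [[0,0,0],0],
    [[0,0,0],0],
    [[0,0,0],0],
    [[0,0,0],0],
    [[0,0,0],0],
    [[0,0,0],0],
  ],
  jaw=0,
  force=25,
)

```text
time: 22.05
tool_pos: [0.4449, 0.3021, 0.0969]
tcp_rot: [0.303, 3.126, 0.001]
wrist_force: [-1.8, -0.7, 5.5]
width: 0.268
```

```bash
python3 -c "
from h import *
go(445,301,95,169)
im=bot.read_camera('scene'); cv2.imwrite('pics/scene11.png',cv2.resize(im[170:290,300:430,::-1],None,fx=4.5,fy=4.5))
P=np.array([528.3,284.5]);s=bot.read_state()['tool_pos'][:2]*1e3-P;print(np.hypot(*s),np.degrees(np.arctan2(s[1],s[0])))"
```

```text
t 22.05 tcp [444.9 302.1  96.9] yaw 168.92 w 0.268 F [-1.8 -0.7  5.5] tilt [ 0.001  0.001 -1.   ]
tool shift now [-0.3 -1.   1.9] twist -0.08 shift after twist [-0.3 -1.   1.9]
85.26164359763295 168.11436947599628
```

View pics/scene11.png

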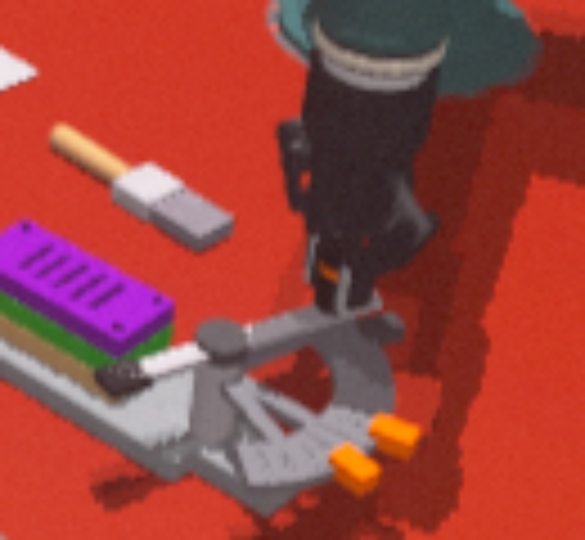

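The knob is gripped at a radius of 85.3 mm, as expected. Now I'll swing it clockwise along the arc.

drive_tool(
  steps=[
    [[-0.1,4.4,0],3],
    [[-0.1,4.4,0],3],
    [[-0.1,4.4,0],3],
    [[-0.1,4.4,0],3],
    [[-0.1,4.4,0],3],
    [[-0.1,4.4,0],3],
    [[-0.1,4.4,0],3],
    [[0,0,0],0],
  ],
)

```text
time: 22.77
tool_pos: [0.4564, 0.3314, 0.0969]
tcp_rot: [0.87, 3.018, 0.003]
wrist_force: [-0.3, 1.2, 5.2]
width: 0.274
```

```bash
cat >> h.py <<'E'
def arc():
    go(516.6,368.7,95,97.9)
    P=np.array([528.3,284.5]);s=bot.read_state()['tool_pos'][:2]*1e3-P;print('r,ang',np.hypot(*s),np.degrees(np.arctan2(s[1],s[0])))
E
python3 -c "
from h import *
arc()"
```

```text
t 22.77 tcp [456.4 331.4  96.9] yaw 147.83 w 0.274 F [-0.3  1.2  5.2] tilt [ 0.001  0.001 -1.   ]
tool shift now [-31.1  63.6   2. ] twist 49.93 shift after twist [28.7 64.7  1.9]
r,ang 85.81073243502782 146.87442291848538
```

drive_tool(
  steps=[
    [[-0.2,4.4,0],3],
    [[-0.2,4.4,0],3],
    [[-0.2,4.4,0],3],
    [[-0.2,4.4,0],3],
    [[-0.2,4.4,0],3],
    [[-0.2,4.4,0],3],
    [[-0.1,4.4,0],3],
    [[-0.1,4.4,0],3],
  ],
)

```text
time: 23.43
tool_pos: [0.4803, 0.3563, 0.0969]
tcp_rot: [-1.478, -2.772, -0.003]
wrist_force: [-2.1, 1.1, 5.0]
width: 0.276
```

drive_tool(
  steps=[
    [[-0.1,4.4,0],3],
    [[-0.1,4.4,0],3],
    [[-0.1,4.4,0],3],
    [[-0.1,4.4,0],3],
    [[-0.1,4.4,0],3],
    [[0,0,0],0],
    [[0,0,0],0],
  ],
)

```text
time: 24.02
tool_pos: [0.5007, 0.3665, 0.0969]
tcp_rot: [-1.824, -2.558, -0.006]
wrist_force: [0.1, 6.3, 3.6]
width: 0.274
```

```bash
python3 -c "
from h import *
arc()
im=bot.read_camera('scene'); cv2.imwrite('pics/scene12.png',cv2.resize(im[170:300,270:430,::-1],None,fx=4.5,fy=4.5))"
```

```text
t 24.02 tcp [500.7 366.5  96.9] yaw 109.01 w 0.274 F [0.1 6.3 3.6] tilt [ 0.002  0.003 -1.   ]
tool shift now [-3.1 15.7  1.9] twist 11.11 shift after twist [-0.  16.   1.9]
r,ang 86.55689991098299 108.58737643540674
```

View pics/scene12.png

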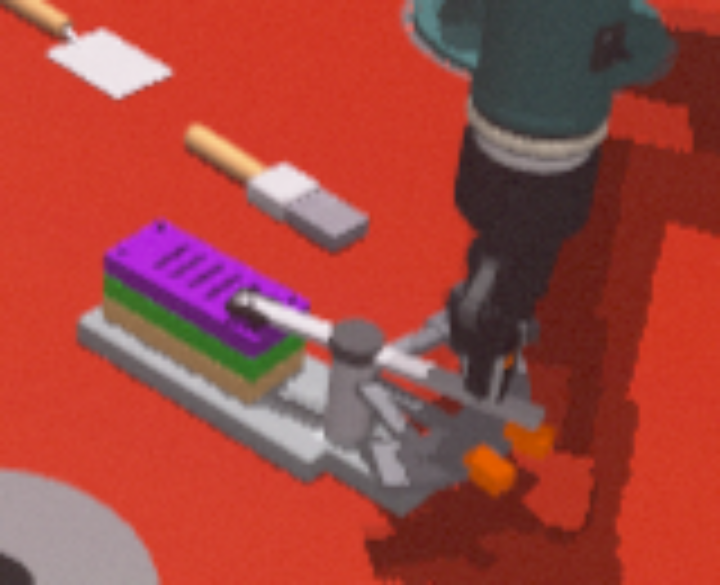

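drive_tool(
  steps=[
    [[-0.6,4.4,0],3],
    [[-0.5,4.4,0],3],
    [[-0.2,4.4,0],3],
    [[0,0,0],0],
    [[0,0,0],0],
  ],
)

```text
time: 24.48
tool_pos: [0.5137, 0.37, 0.0969]
tcp_rot: [-2.018, -2.406, -0.008]
wrist_force: [-0.1, 8.8, 2.5]
width: 0.269
```

```bash
python3 -c "
from h import *
arc()"
```

```text
t 24.48 tcp [513.7 370.   96.9] yaw 100.01 w 0.269 F [-0.1  8.8  2.5] tilt [ 0.002  0.005 -1.   ]
tool shift now [-1.7  2.6  1.9] twist 2.11 shift after twist [-1.6  2.7  1.9]
r,ang 86.68824774170913 99.68748574535479
```

drive_tool(
  steps=[
    [[1.2,2.8,0],1.8],
    [[0,0,0],0],
    [[0,0,0],0],
    [[0,0,0],0],
  ],
)

```text
time: 24.82
tool_pos: [0.516, 0.3704, 0.0969]
tcp_rot: [-2.056, -2.375, -0.005]
wrist_force: [0.4, 5.5, 4.2]
width: 0.271
```

```bash
python3 -c "
from h import *
arc()
im=bot.read_camera('scene'); cv2.imwrite('pics/scene13.png',cv2.resize(im[180:300,270:430,::-1],None,fx=4.8,fy=4.8))
im=bot.read_camera('top'); cv2.imwrite('pics/top13.png',cv2.resize(im[140:260,70:230,::-1],None,fx=4.8,fy=4.8))"
```

```text
t 24.82 tcp [516.  370.4  96.9] yaw 98.24 w 0.271 F [0.4 5.5 4.2] tilt [ 0.002  0.003 -1.   ]
tool shift now [-1.7  0.3  1.9] twist 0.34 shift after twist [-1.7  0.3  1.9]
r,ang 86.73827687626016 98.12817852950262
```

View pics/scene13.png

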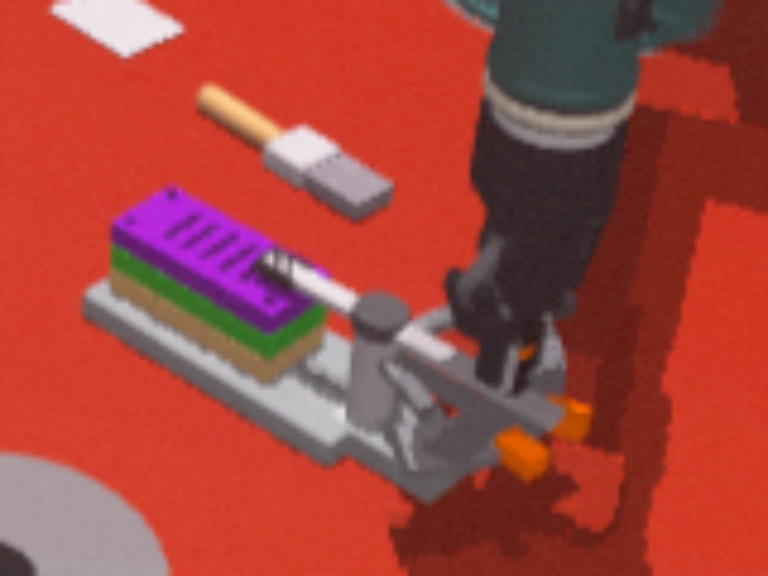

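View pics/top13.png

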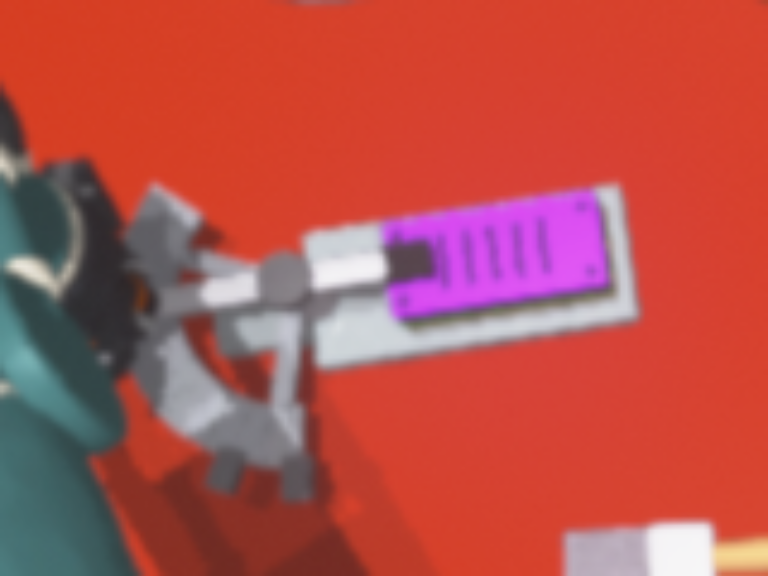

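The pad lies over the pile and the pointer is between the orange jaws. I'll release, rise, and check.

drive_tool(
  steps=[
    [[1,0,0],0],
    [[0,0,0],0],
    [[0,0,0],0],
    [[0,0,0],0],
    [[0,0,0],0],
    [[0,0,0],0],
    [[0,0,0],0],
  ],
  jaw=0.7,
)

```text
time: 25.5
tool_pos: [0.5154, 0.3697, 0.0959]
tcp_rot: [-2.059, -2.373, 0.001]
wrist_force: [0.1, -0.1, -0.0]
width: 0.699
```

drive_tool(
  steps=[
    [[0,0,-6],0],
    [[0,0,-12],0],
    [[0,0,-20],0],
    [[0,0,-25],0],
    [[0,0,-25],0],
    [[0,0,-20],0],
    [[0,0,-12],0],
    [[0,0,0],0],
  ],
)

```text
time: 26.17
tool_pos: [0.5176, 0.3714, 0.2214]
tcp_rot: [2.057, 2.371, 0.012]
wrist_force: [1.1, 0.5, -0.0]
width: 0.698
```

drive_tool(
  steps=[
    [[0,25,0],0],
    [[0,35,0],0],
    [[0,35,0],0],
    [[0,35,0],0],
    [[0,35,0],0],
    [[0,25,0],0],
    [[0,10,0],0],
    [[0,0,0],0],
  ],
)

```text
time: 26.83
tool_pos: [0.7151, 0.3973, 0.2128]
tcp_rot: [-2.06, -2.371, 0.004]
wrist_force: [-0.9, -0.5, 0.3]
width: 0.699
```

```bash
python3 -c "
from h import *
arc()
P=np.array([528.3,284.5])
for n,o in(('scene',(280,200)),('top',(75,140))):
    im=bot.read_camera(n); cv2.imwrite(f'pics/{n}14.png',im[:,:,::-1])
    b=cv2.resize(im[o[1]:o[1]+100,o[0]:o[0]+130,::-1],None,fx=6,fy=6,interpolation=2)
    for q,col in((1.2,(255,0,0)),(1.3,(0,255,0)),(1.4,(0,255,255))):
        a=np.radians(97.9)+1.3-q; v=np.array([np.cos(a),np.sin(a)])
        for K,z in((P+85*v,129),(P+120*v,89),(P-95*v,89)):
            p=proj(n,np.r_[K,z]/1e3)[0]; cv2.circle(b,tuple(int(t) for t in (p+.5-o)*6),3,col,1)
    cv2.imwrite(f'pics/{n}14c.png',b)"
```

```text
t 26.83 tcp [715.1 397.3 212.8] yaw 98.03 w 0.699 F [-0.9 -0.5  0.3] tilt [-0.002 -0.002 -1.   ]
tool shift now [  -0.5 -200.3  118.3] twist 0.13 shift after twist [  -1.1 -200.6  117.8]
r,ang 218.26957748361875 31.130984364237207
```

View pics/scene14c.png

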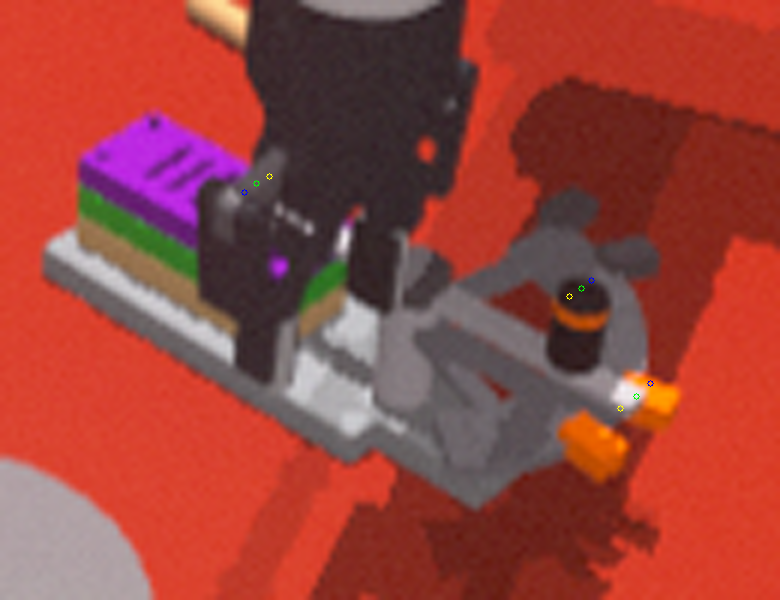

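View pics/top14c.png

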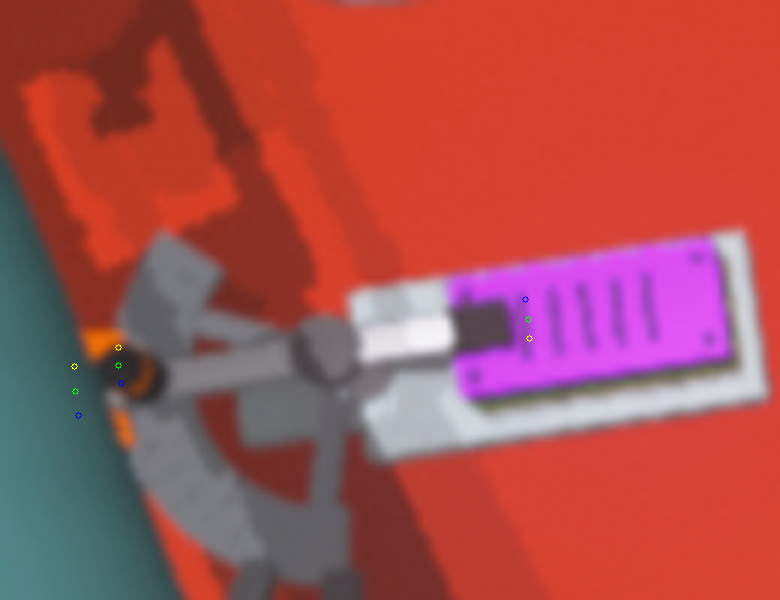

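View pics/top14.png

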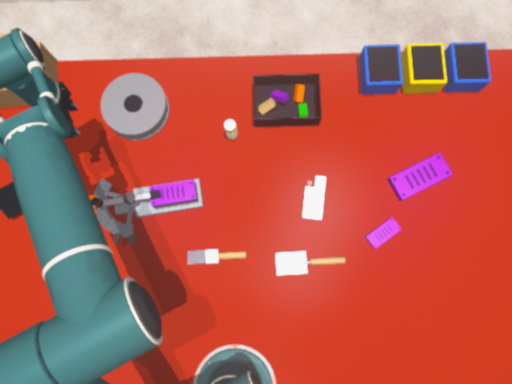

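The bystanders are where they were: white (314,198), glue stick (231,128), scraper and brush unchanged. The pile and keeper look right and the gripper is clear, so I'm handing in.

```bash
python3 -c "
from workcell import bot
print(bot.finish_job())"
```

```text
the job is handed in; nothing more can be done
None
```

I stacked the green cover and then the purple one on the tan cover, lowering each until it touched before letting go. I then gripped the keeper knob, swung it about 70° clockwise into the orange notch, released it and moved the arm clear. The job was handed in at about 27 s; no verdict was reported.

- **Purple choice:** three purple covers were in view. I used the one at (359,182) in the top image, measured at 132 x 60 mm; the other two measured 180 x 78 mm and 102 x 46 mm.
- **Pile:** overlays in both camera views put the covers flush to about 1–2 mm. The arm hid part of the pile in some of these pictures. The last full-edge overlay was before the lever was swung; afterwards I checked the pile only by eye.
- **Keeper:** it stands at roughly 1.3 rad, with the pad over the pile. The cues disagreed slightly: about 1.28 rad from the knob in the top view and 1.31–1.34 in the scene view, all inside 1.2–1.4.
- **Forces:** the tool felt about 9 N of outward side pull near the notch. My pivot estimate was probably 1–2 mm off, so I eased off before releasing. The highest wrist force I saw was about 16 N, while setting down the green cover.
- **Bystanders:** by eye in the last top view, the white print, scraper, brush and glue stick were where they started.

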